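# Dose one cartridge from the carousel into the catch pan

### The arm

A 7-joint arm with a two-finger parallel gripper is mounted at the origin on the work surface. World frame = base frame: x ahead of the robot, y to its left, z up, the work surface at z = 0. Lengths are in m, angles in degrees, forces in N, time in s.
With the tool pointing down it reaches from about 0.425 to 0.975 m from the base axis. Payload 16.7 kg.
Tool frame: the origin (TCP) lies midway between the tips of the shut fingers; the grasp point (between the pads) lies 19 mm behind it; z points along the fingers, y is the direction in which the jaws open and shut (so a half turn about z gives the same grasp; the last joint's range is limited). The gripper opens to 85 mm and grips with 20 to 120 N. Pads are 22 mm wide; open, the fingers measure 114 mm over their backs; the gripper's body (76 mm by 85 mm) begins 54 mm behind the grasp point. The pads swing forward as they close: fully open they stand 13 mm farther back than shut.
Start: joints at [-84.941, 24.414, 4.234, 92.017, -1.954, 63.644, -3.845], TCP at [0.159, 0.656, 0.231] pointing down, gripper open.
Joint ranges: [-163.25, 163.25], [-28.42, 122.38], [-70.27, 78.77], [12.13, 141.07], [-58.53, 238.53], [9.26, 117.41], [-156.51, 156.51]. Speed limits (degrees/s): [108.29, 108.29, 136.94, 136.94, 172.46, 172.46, 172.46].

### API

Orientations are given as [roll, pitch, yaw] about the fixed x, y, z axes, in that order (R = Rz(yaw) Ry(pitch) Rx(roll)).
In Python, from cell import manip gives the robot as it stands. The module is installed in compiled form; this text tells all that it offers.
- The arm moves only by the tool jog_arm, never from a script. Its argument "plan" is a list of rows, each an object of numbers: "dx", "dy", "dz": the shift along the world's x, y, z in mm; "ax", "ay", "az": the turn, a rotation vector about the world's x, y, z in rad. In form: [{"dx": .., "dy": .., "dz": .., "ax": .., "ay": .., "az": ..}, ...]. A call has 1 to 12 rows; each row is the pose to reach, as a shift and turn from the pose commanded when the call began; what a row does not reach only later rows make up. A row lasts 1/12 s, in which the tool goes at most 41.7 mm and 7.16 degrees, less where a joint would pass 70% of its speed; a pose out of reach is approached as far as the arm can. A call with a gripper value outside its range is refused whole. "claw" is the closure, from 0 (fully open) to 1 (shut), set as the call begins (left out, the last holds). The fingers move at their own pace and stop on an object; "squeeze" is the grip in N (left out, the last holds). Time passes only in rows, so rows that repeat a pose let the fingers close. It gives the time, the measured TCP pose, the force and the opening at its end, in the units of the state.
- manip.state(): the state, without advancing time (a new reading comes with each control period).
- manip.camera(name): name is "scene" or "side" or "wrist"; returns a dict with "pixels" (480x640x3 uint8, blue, green, red), "fx", "fy", "cx", "cy" (pixels), "distortion" ([k1, k2, p1, p2, k3] as OpenCV has them; the pictures are not rectified), "R" (3x3) and "t" (3): a world point X has camera coordinates R X + t. Camera axes: x right, y down, z forward; pixel columns grow to the right and rows downward; lengths in m; the calibration is good to about 2 mm. A picture is of the moment at which its call begins. There is no depth.
- manip.job_done(): hands the job in, once; it reports no verdict.
The state is a dict: "time": time; "joint_pos": joint angles; "joint_velocities": joint speeds; "joint_efforts": joint torques, N m; "tool_pos": TCP position; "tcp_rot": TCP orientation; "contact_force": force on the tool from outside, world axes, zero at the start; "ft_torque": the same for the moment, N m; "width": finger opening in m.
Only numpy, scipy, OpenCV 4.12 (cv2) and the standard library are available. Lean on these libraries where they do the work, as an engineer would, in place of code of your own. Each camera call takes 0.05 s, during which the arm holds its last target.

### The job

First lift the steel catch pan off the sloped draining rack and stand it upright on the bench, centred under the drop hole of the dosing station with its handle pointing out of the front, and let go of it. Then turn the dosing wheel by its pegs until the pocket with the tall cartridge sits over the drop hole, and only then swing the gate lever across fully so that the cartridge falls into the pan. Let the lever spring back shut, leave the two short blanks in the wheel, keep your fingers off the cartridge, and do not shift the amber bottle or the carton.

Things in the scene. Friction and masses are not known exactly. Their poses are not given: they have to be found in the camera images.
- station: Dosing station, fixed, 240 mm wide. Origin on the bench under the wheel axis; x points from its front (robot side) to its back, y to its left seen from the robot, z up. 10 mm aluminium deck, top at 145 mm, underside 135, spans x -118..125, y -120..120 mm; behind x = 5 mm a white housing (to x = 165 mm) carries it, in front it overhangs the open bench. Ledge at x 125..155 mm, 163 mm high.
- sensor_head (a point): Underside of a black sensor head, 32 mm diameter, 22 mm tall, fixed over the wheel's hub (station x 6, y 0, height 294 mm). It hangs from a 14 mm steel bar that runs back along y = 0 at height 305 mm to a post at station (150, 30) mm. The gripper's body cannot pass through it, so pegs cannot be carried across the rear middle of the wheel.
- drop_hole (a point): Centre of the drop hole in the deck's top face (station x -85, y 0, height 145 mm). The hole is 54 mm (x) by 64 mm (y, from -30 to +34), normally closed by the gate.
- under_hole (a point): The point on the bench straight below the drop hole; axes as the station's.
- wheel_axis (a point): Point on the wheel's vertical axis at the height of the sleeves' top (191 mm); it does not turn.
- wheel (a joint): Turn of the dosing wheel, rad, 0 at the start, positive anticlockwise from above, over a turn free either way; stays where it is left (friction 0.12 N m, about 1.5 N at a peg). Grey, 213 mm across: a hub and five round sleeves at 72 degrees, centres 85 mm from the axis, 36 mm bore, heights 146..191 mm, open above and below: what stands in them slides along on the deck, trailing up to 4 mm.
- peg0 (a point): Top centre of one of five equal upright steel turning pegs, 14 mm diameter, fixed to the wheel 85 mm from its axis, midway between two sleeves; tops at 241 mm, free above the low hub arms (162 mm).
- peg1 (a point): Top of the next peg, 72 degrees anticlockwise from peg0.
- peg2 (a point): Top of the next peg.
- peg3 (a point): Top of the next peg.
- peg4 (a point): Top of the next peg.
- cartridge: The tall white sample cartridge, 28 mm diameter, 62 mm long with a slightly narrower top, 70 g or so. Origin at the centre of its foot, z along it. Stands in one of the sleeves, its top at 207 mm, 16 mm above the sleeve.
- blank1: Short white blank, 28 mm diameter, 34 mm tall, standing sunk in another sleeve. Origin at the centre of its foot.
- blank2: A second, identical short blank in a third sleeve.
- gate (a joint): Opening of the gate, rad: 0 shut (flush with the deck), 1.48 fully open (stop). Gate and lever are one rigid part on a rod along station x at y 34, height 142 mm; a spring shuts it (0.09 N m shut, 0.18 open: 2 to 5 N at the lever). The flap reaches 62 mm to the right of the rod and, open, hangs down to 80 mm height; the cartridge falls straight through once fully open.
- lever_ball (a point): Centre of the black ball (20 mm) ending the gate lever, a 10 mm steel rod, 85 mm from the gate's rod to the ball, 10 mm in front of the deck at station x -128 mm. Shut, it leans 40 degrees to the left (+y of the station); push the ball to the right (-y): it swings in the plane across the front, over the top, to 45 degrees right of upright at full opening. Follow its arc, or friction can jam it.
- pan: Steel catch pan: round cup 80 mm diameter at the foot, 86 mm at the rim, 55 mm tall, 3 mm wall, about 160 g. Origin at the centre of its underside, z out of its mouth. A flat bar handle points along -x, from 41 to 133 mm from the axis, 12 mm wide (y), 22 mm tall, centred 42 mm above the underside. It starts leaning on the rack, pitched 35 degrees: handle end up, mouth tipped to its +x.
- pan_grip (a point): Middle of the outer handle, 100 mm from the cup's axis (pan x -100, z 42 mm); axes as the pan's.
- pan_in (a point): Centre of the pan's inner floor, 4 mm above its underside.
- rack: Fixed sloped draining rack of white plastic, 120 mm wide, slope 35 degrees falling along its +x, with a 16 mm lip at the low end. Origin on the bench; the pan's underside centre rests about 50 mm above it. Highest edge 91 mm.
- tray: Fixed low white tray, 120 x 120 x 50 mm, with two small amber vials (66 mm high): leave alone. Origin under its centre.
- amber_bottle: Bystander: amber glass bottle, 68 mm diameter, 150 mm tall. Origin under its centre.
- carton: Bystander: cardboard carton 100 x 80 x 110 mm. Origin under its centre.

How it is judged (in metres and radians):
On the way, in this order (a step that is already met when the one before it is completed fails the run):
1. the pan stands upright on the bench under the drop hole, handle out of the front, released, with the cartridge still in the wheel (horizontal distance between pan and drop_hole below 0.018 m and height (world z) of pan below 0.004 m and angle between pan's own z axis and vertical below 0.08 rad and x of pan_grip in the frame of station below -0.14 m and contact force between the fingers and pan below 0.1 N and height (world z) of cartridge above 0.14 m and value of joint gate below 0.15 rad), for 0.2 s.
2. the cartridge stands over the drop hole, gate shut (horizontal distance between cartridge and drop_hole below 0.012 m and height (world z) of cartridge above 0.14 m and angle between cartridge's own z axis and vertical below 0.2 rad and value of joint gate below 0.15 rad), for 0.2 s.
3. the gate is swung fully open (value of joint gate above 1.3 rad).
At the end, for the whole second after the job is handed in: The pan stands upright on the bench, its axis within 25 mm of the drop hole's, handle out of the front; the cartridge is inside it (foot within 42 mm of the pan's axis, below 72 mm); the gate is shut again (under 0.1 rad); both blanks are still in the wheel (horizontal distance between pan and drop_hole below 0.025 m and height (world z) of pan below 0.004 m and angle between pan's own z axis and vertical below 0.08 rad and x of pan_grip in the frame of station below -0.14 m and horizontal distance between cartridge and pan below 0.042 m and height (world z) of cartridge below 0.072 m and value of joint gate below 0.1 rad and height (world z) of each of blank1, blank2 above 0.14 m); the robot touches nothing.
It fails at once if the bottle or the carton is shifted by more than 20 mm (distance of any of amber_bottle, carton from where it was at the start of the episode above 0.02 m).
It fails at once if the fingers pick at the cartridge instead of turning the wheel (contact force between the fingers and cartridge above 5 N).
It fails at once if a blank falls out of the wheel (height (world z) of any of blank1, blank2 below 0.12 m).
It also fails if it takes over 72 s, if anything falls off the work surface, if the arm or the gripper's body presses on something with over 40 N, if the wrist force passes 120 N, or if a joint passes its speed limit or range.

## Working session

There is one attempt and no reset: what is moved stays moved. The work goes in short steps, Python scripts to look and compute and a tool call to move; the robot and the scene stay as the last step left them, time stands still between calls to the robot, and variables do not carry over. Pictures are saved under pics/ and viewed, and the job is handed in when it is done.

Besides the shell and the picture viewer there is one more tool, called after "Call:" by a JSON object that holds its "op" and its "data", one argument or row to a line. jog_arm: Moves the arm, as the interface text tells. Its arguments: {"type":"object","properties":{"plan":{"type":"array"},"claw":{"type":"number"},"squeeze":{"type":"number"}},"required":["plan"]}

```bash
mkdir -p pics
cat > h.py <<'E'
import numpy as np, cv2, pickle
from cell import manip
def snap(names,tag):
    out={}
    for n in names:
        c=manip.camera(n); out[n]=c
        cv2.imwrite(f'pics/{tag}_{n}.png',c['pixels'])
        pickle.dump(c,open(f'pics/{tag}_{n}.pkl','wb'))
    return out
def load(tag,n): return pickle.load(open(f'pics/{tag}_{n}.pkl','rb'))
def K(c): return np.array([[c['fx'],0,c['cx']],[0,c['fy'],c['cy']],[0,0,1.]])
def ray(c,uv):
    p=cv2.undistortPoints(np.array([[uv]],float),K(c),np.array(c['distortion'],float))[0,0]
    R=np.array(c['R']);t=np.array(c['t'])
    return -R.T@t, R.T@np.array([p[0],p[1],1.])
def onz(c,uv,z):
    o,d=ray(c,uv); return o+d*(z-o[2])/d[2]
def tri(cs,uvs):
    A=np.zeros((3,3));b=np.zeros(3)
    for c,uv in zip(cs,uvs):
        o,d=ray(c,uv); d=d/np.linalg.norm(d);P=np.eye(3)-np.outer(d,d);A+=P;b+=P@o
    X=np.linalg.solve(A,b)
    res=[np.linalg.norm(np.cross(X-ray(c,u)[0],ray(c,u)[1]/np.linalg.norm(ray(c,u)[1]))) for c,u in zip(cs,uvs)]
    return X,np.round(res,4)
def proj(c,X):
    r,_=cv2.Rodrigues(np.array(c['R'],float))
    return cv2.projectPoints(np.array(X,float).reshape(-1,3),r,np.array(c['t'],float),K(c),np.array(c['distortion'],float))[0].reshape(-1,2)
E
python3 - <<'E'
from h import *
o=snap(['scene','side','wrist'],'a')
for n,c in o.items(): print(n,np.round(-np.array(c['R']).T@np.array(c['t']),3),c['fx'])
print(manip.state())
E
```

```text
scene [ 1.182 -0.121  1.097] 520.7382292518228
side [0.402 0.868 0.798] 454.15964295535844
wrist [0.089 0.672 0.374] 362.65921973241734
{'time': 0.15, 'joint_pos': array([-84.94105093,  24.44484358,   4.23254158,  92.04214235,
        -1.95240501,  63.6429221 ,  -3.8454216 ]), 'joint_velocities': array([ 0.00478841, -0.10116992,  0.02183219, -0.12936333, -0.0231179 ,
       -0.06106849, -0.01000719]), 'joint_efforts': array([ 5.27273354e-03, -9.50296998e+01,  3.76436904e+00, -4.63761055e+01,
        1.95430516e-02,  7.75005174e-03, -5.40833230e-05]), 'tool_pos': array([0.15896977, 0.65570355, 0.23074498]), 'tcp_rot': array([-1.79942513e+02,  5.54485141e-03,  1.66372464e+02]), 'contact_force': array([0.36873384, 0.5078485 , 1.72308352]), 'ft_torque': array([0.0323721 , 0.010753  , 0.04583355]), 'width': 0.08555242576080424}
```

View pics/a_scene.png

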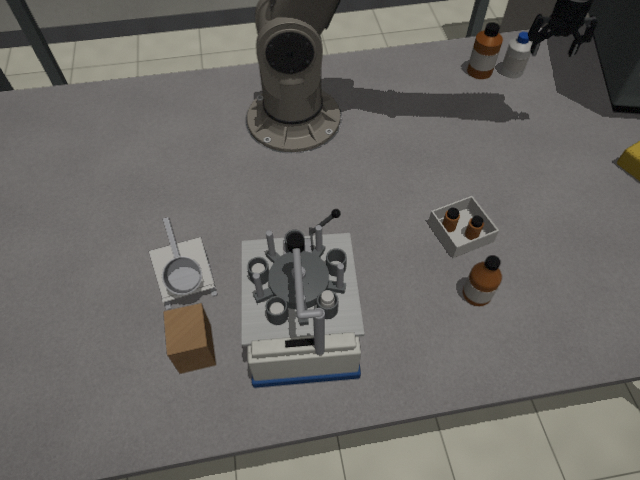

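View pics/a_side.png

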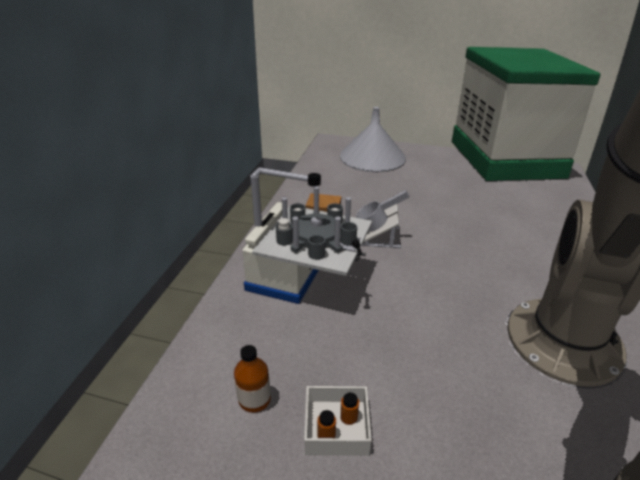

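View pics/a_wrist.png

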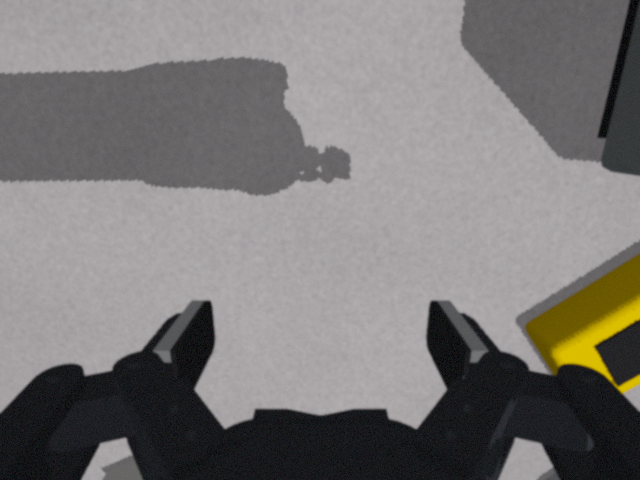

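Run:
```python
from h import *
a=load('a','scene')['pixels'];b=load('a','side')['pixels']
cv2.imwrite('pics/c1.png',cv2.resize(a[195:395,135:375],None,fx=3.3,fy=3,interpolation=cv2.INTER_CUBIC)[:600,:800])
cv2.imwrite('pics/c2.png',cv2.resize(b[160:310,230:430],None,fx=4,fy=4,interpolation=cv2.INTER_CUBIC))
```

```text
(no output)
```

View pics/c1.png

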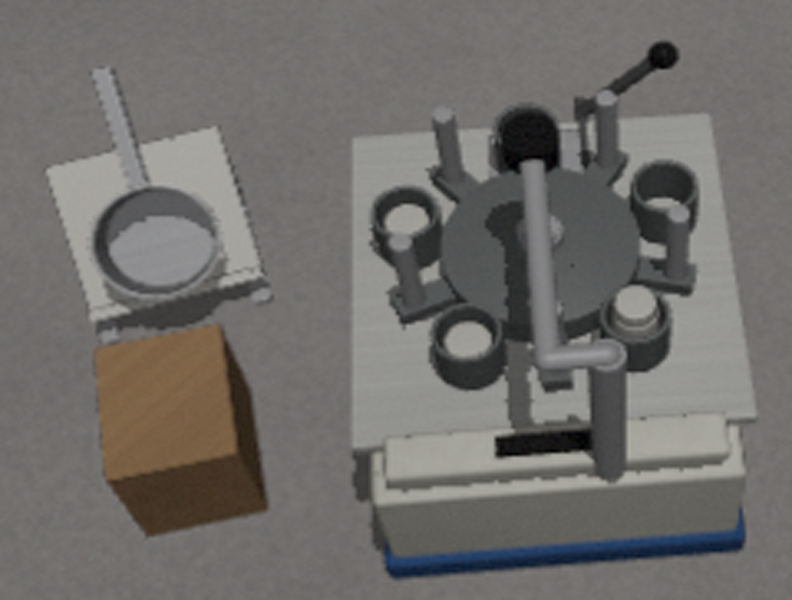

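View pics/c2.png

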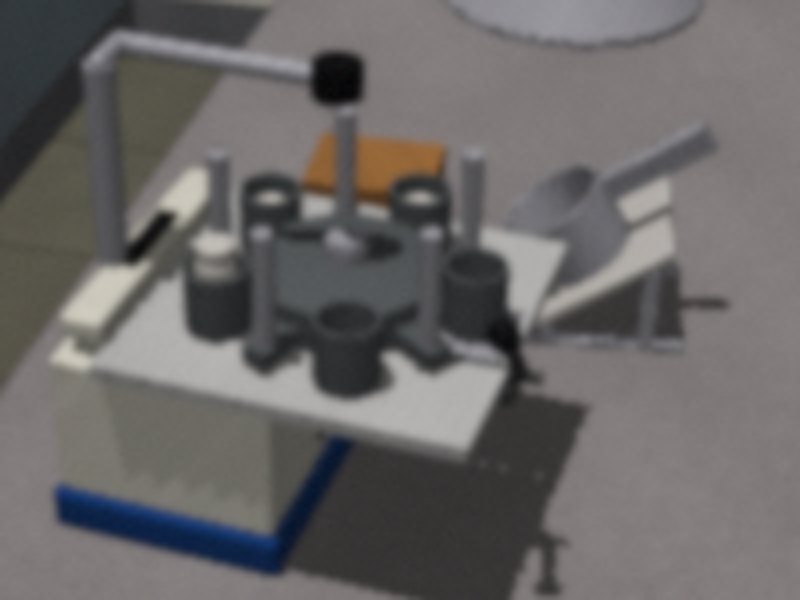

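```bash
cat > m1.py <<'E'
from h import *
from scipy.optimize import least_squares
s=load('a','scene');d=load('a','side')
fs=lambda U,V:((U+.5)/3.3-.5+135,(V+.5)/3-.5+195)
fd=lambda U,V:((U+.5)/4-.5+230,(V+.5)/4-.5+160)
pts={'fr':((445,114),(474,155)),'fl':((606,98),(430,233)),'l':((678,214),(262,233)),'r':((401,242),(345,110))}
Q={}
for k,(a,b) in pts.items():
    X,r=tri([s,d],[fs(*a),fd(*b)]); print(k,X.round(4),r, onz(s,fs(*a),.241).round(4), onz(d,fd(*b),.241).round(4)); Q[k]=(onz(s,fs(*a),.241)[:2]+onz(d,fd(*b),.241)[:2])/2
Q['b']=onz(d,fd(216,155),.241)[:2]
P=np.array(list(Q.values()))
f=lambda p:(np.hypot(*(P-p[:2]).T)-.085)
r=least_squares(f,P.mean(0));c=r.x;print('axis',c,f(r.x).round(4))
for k in Q: print(k,Q[k].round(4),np.degrees(np.arctan2(*(Q[k]-c)[::-1])).round(1))
# deck corners
for n,a in {'front right':(352,139),'front left':(712,114),'bl':(757,417),'br':(350,450)}.items(): print(n,onz(s,fs(*a),.145).round(4))
print('ball',tri([s,d],[fs(663,55),fd(503,332)]))
cart=onz(s,fs(637,300),.207);print('cart',cart, onz(d,fd(213,243),.207),np.degrees(np.arctan2(*(cart[:2]-c)[::-1])))
print('sensor',tri([s,d],[fs(540,230),fd(337,75)]))
for n,a in {'fr':(528,132),'r':(407,214),'br':(469,336),'bl':(637,312),'l':(665,187)}.items():
  X=onz(s,fs(*a),.191);print('sleeve',n,X.round(4),np.degrees(np.arctan2(*(X[:2]-c)[::-1])).round(1))
print('bottle',onz(s,(480,300),0),'tray',onz(s,(465,232),0.05),'cart', onz(s,fs(160,345),.11))
E
python3 m1.py
```

```text
fr [ 0.5746 -0.1242  0.2383] [0.001 0.001] [ 0.5776 -0.1238  0.241 ] [ 0.5732 -0.1208  0.241 ]
fl [ 0.5807 -0.0254  0.2387] [0.0002 0.0002] [ 0.5826 -0.0255  0.241 ] [ 0.5799 -0.0219  0.241 ]
l [ 6.768e-01 -2.000e-04  2.378e-01] [0.0009 0.0009] [ 6.796e-01 -3.000e-04  2.410e-01] [0.6748 0.0037 0.241 ]
r [ 0.6684 -0.1612  0.2386] [0.0009 0.0009] [ 0.6708 -0.1607  0.241 ] [ 0.6668 -0.1579  0.241 ]
axis [ 0.64614236 -0.07732485] [-0.0012 -0.0008 -0.0001  0.     -0.0016]
fr [ 0.5754 -0.1223] -147.6
fl [ 0.5812 -0.0237] 140.5
l [0.6772 0.0017] 68.6
r [ 0.6688 -0.1593] -74.6
b [ 0.7296 -0.0782] -0.6
front right [ 0.5206 -0.1878  0.145 ]
front left [0.5427 0.0528 0.145 ]
bl [0.7834 0.0288 0.145 ]
br [ 0.7623 -0.2113  0.145 ]
ball (array([0.52770987, 0.0205451 , 0.20746066]), array([0.0011, 0.0011]))
cart [ 0.71825863 -0.03167062  0.207     ] [ 0.71707723 -0.03006361  0.207     ] 32.33643498296081
sensor (array([ 0.67668093, -0.09282753,  0.28351455]), array([0.024, 0.024]))
sleeve fr [ 0.5672 -0.0739  0.191 ] 177.5
sleeve r [ 0.6198 -0.157   0.191 ] -108.3
sleeve br [ 0.7176 -0.1315  0.191 ] -37.1
sleeve bl [ 0.7185 -0.0317  0.191 ] 32.2
sleeve l [0.6277 0.0031 0.191 ] 102.9
bottle [0.6887779  0.33745051 0.        ] tray [0.52811831 0.3448956  0.05      ] cart [ 0.64707274 -0.32594106  0.11      ]
```

Run:
```python
from h import *
a=load('a','scene')['pixels'];b=load('a','side')['pixels']
cv2.imwrite('pics/d1.png',cv2.resize(a[210:310,140:220],None,fx=6,fy=6,interpolation=cv2.INTER_CUBIC))
cv2.imwrite('pics/d2.png',cv2.resize(b[180:260,345:425],None,fx=7,fy=7,interpolation=cv2.INTER_CUBIC))
```

```text
(no output)
```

View pics/d1.png

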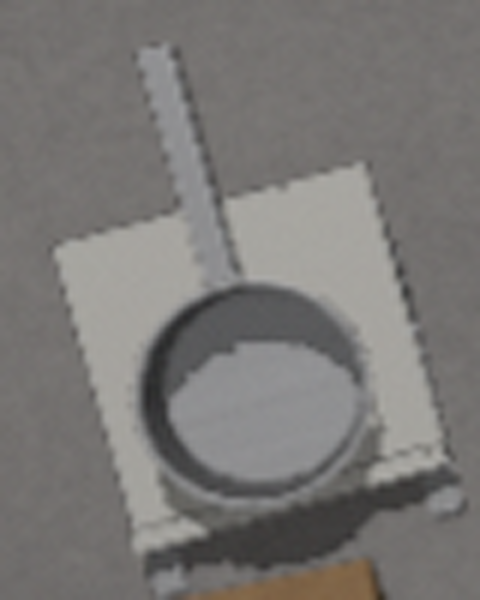

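View pics/d2.png

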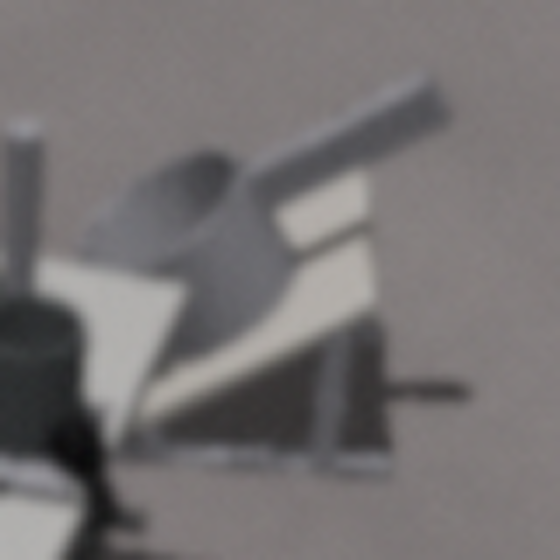

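```bash
cat > m2.py <<'E'
from h import *
from scipy.optimize import least_squares
from scipy.spatial.transform import Rotation as Ro
s=load('a','scene');d=load('a','side')
fs=lambda U,V:((U+.5)/6-.5+140,(V+.5)/6-.5+210)
fd=lambda U,V:((U+.5)/7-.5+345,(V+.5)/7-.5+180)
tip=tri([s,d],[fs(155,50),fd(428,78)]);print('tip',tip)
obs=[(s,fs(155,50),(-.133,0,.053)),(s,fs(224,278),(-.043,0,.053)),(s,fs(252,390),(0,0,.055)),(d,fd(428,78),(-.133,0,.053)),(d,fd(250,178),(-.043,0,.053))]
def f(p,full=True):
    R=Ro.from_euler('zy',[p[3],p[4]]).as_matrix()
    return np.concatenate([proj(c,R@np.array(X)+p[:3])[0]-uv for c,uv,X in obs]+[[(p[4]-np.radians(35))*100,(p[2]-.05)*1000]])
r=least_squares(f,[.6,-.3,.05,0,.61]);p=r.x
print(p[:3].round(4),np.degrees(p[3:]).round(2),r.fun.round(2))
R=Ro.from_euler('zy',[p[3],p[4]]).as_matrix()
for g in (-.1,-.115): print('grip',g,(R@[g,0,.042]+p[:3]).round(4))
fr=lambda U,V:onz(s,fs(U,V),.091)[:2]
print('rack yaw from top edge',np.degrees(np.arctan2(*(fr(367,165)-fr(57,245))[::-1]))-90)
E
python3 m2.py
```

```text
tip (array([ 0.44085004, -0.3466042 ,  0.16472294]), array([0.0009, 0.0009]))
[ 0.5191 -0.3291  0.0491] [ 7.01 34.85] [ 0.02 -1.23 -0.13 -0.17  0.43 -0.18 -0.24 -0.6  -1.22 -1.42 -0.25 -0.92]
grip -0.1 [ 0.4617 -0.3413  0.1403]
grip -0.115 [ 0.4495 -0.3431  0.1488]
rack yaw from top edge 7.560544089883038
```

Call:
{"op": "jog_arm", "data": {
  "plan": [
    {"dx":25,"dy":-25,"dz":15},
    {"dx":50,"dy":-51,"dz":30},
    {"dx":76,"dy":-77,"dz":46},
    {"dx":102,"dy":-104,"dz":62,"az":0.05},
    {"dx":128,"dy":-131,"dz":78,"az":0.1},
    {"dx":154,"dy":-158,"dz":94,"az":0.15},
    {"dx":180,"dy":-185,"dz":109,"az":0.2},
    {"dx":206,"dy":-212,"dz":124,"az":0.25},
    {"dx":232,"dy":-239,"dz":139,"az":0.3},
    {"dx":256,"dy":-266,"dz":154,"az":0.34},
    {"dx":278,"dy":-292,"dz":165,"az":0.37},
    {"dx":300,"dy":-318,"dz":169,"az":0.38}
  ]
}}

```text
invalid input
```

```bash
python3 -c "
from h import *
s=manip.state();print(s['joint_pos'],s['tool_pos'],s['tcp_rot'])"
```

```text
[-84.94105093  24.44484358   4.23254158  92.04214235  -1.95240501
  63.6429221   -3.8454216 ] [0.15896977 0.65570355 0.23074498] [-1.79942513e+02  5.54485141e-03  1.66372464e+02]
```

Call:
{"op": "jog_arm", "data": {
  "plan": [
    {"dx":25,"dy":-25,"dz":15,"ax":0,"ay":0,"az":0},
    {"dx":50,"dy":-51,"dz":30,"ax":0,"ay":0,"az":0},
    {"dx":76,"dy":-77,"dz":46,"ax":0,"ay":0,"az":0},
    {"dx":102,"dy":-104,"dz":62,"ax":0,"ay":0,"az":0.05},
    {"dx":128,"dy":-131,"dz":78,"ax":0,"ay":0,"az":0.1},
    {"dx":154,"dy":-158,"dz":94,"ax":0,"ay":0,"az":0.15},
    {"dx":180,"dy":-185,"dz":109,"ax":0,"ay":0,"az":0.2},
    {"dx":206,"dy":-212,"dz":124,"ax":0,"ay":0,"az":0.25},
    {"dx":232,"dy":-239,"dz":139,"ax":0,"ay":0,"az":0.3},
    {"dx":256,"dy":-266,"dz":154,"ax":0,"ay":0,"az":0.34},
    {"dx":278,"dy":-292,"dz":165,"ax":0,"ay":0,"az":0.37},
    {"dx":300,"dy":-318,"dz":169,"ax":0,"ay":0,"az":0.38}
  ]
}}

```text
time: 1.15
tool_pos: [0.4603, 0.3365, 0.4021]
tcp_rot: [179.9, 0.1, -171.8]
contact_force: [0.3, 0.1, 0.3]
width: 0.0853
```

```bash
cat > st.py <<'E'
from h import *
s=manip.state();print(s['time'],'J',s['joint_pos'].round(1),'P',(s['tool_pos']*1000).round(1),'R',s['tcp_rot'].round(2),'F',s['contact_force'].round(1),'w',round(s['width']*1000,1))
E
python3 st.py
```

```text
1.15 J [-55.4   8.1  14.7  93.   -2.1  79.1  57.8] P [460.3 336.5 402.1] R [ 1.7992e+02  9.0000e-02 -1.7176e+02] F [0.3 0.1 0.3] w 85.3
```

Call:
{"op": "jog_arm", "data": {
  "plan": [
    {"dx":5,"dy":-40,"dz":0,"ax":0,"ay":0,"az":0},
    {"dx":10,"dy":-80,"dz":0,"ax":0,"ay":0,"az":0},
    {"dx":15,"dy":-120,"dz":0,"ax":0,"ay":0,"az":0},
    {"dx":20,"dy":-160,"dz":0,"ax":0,"ay":0,"az":0},
    {"dx":25,"dy":-200,"dz":0,"ax":0,"ay":0,"az":0},
    {"dx":30,"dy":-240,"dz":0,"ax":0,"ay":0,"az":0},
    {"dx":30,"dy":-280,"dz":0,"ax":0,"ay":0,"az":0},
    {"dx":30,"dy":-320,"dz":0,"ax":0,"ay":0,"az":0},
    {"dx":30,"dy":-360,"dz":0,"ax":0,"ay":0,"az":0},
    {"dx":30,"dy":-400,"dz":0,"ax":0,"ay":0,"az":0},
    {"dx":30,"dy":-440,"dz":0,"ax":0,"ay":0,"az":0},
    {"dx":30,"dy":-480,"dz":0,"ax":0,"ay":0,"az":0}
  ]
}}

```text
time: 2.15
tool_pos: [0.4884, -0.144, 0.4005]
tcp_rot: [180.0, 0.0, -171.9]
contact_force: [1.9, 0.7, -0.1]
width: 0.0857
```

```bash
python3 st.py
python3 - <<'E'
from h import *
snap(['wrist'],'b')
from scipy.spatial.transform import Rotation as Ro
s=manip.state()
R0=Ro.from_euler('xyz',s['tcp_rot'],degrees=True)
Rp=Ro.from_euler('zy',[7.2,35],degrees=True)
M=np.diag([-1,1,-1.])
Rt=Rp*Ro.from_matrix(M)
print('rotvec for 35', (Rt*R0.inv()).as_rotvec().round(3))
g=np.array([.4536,-.3424,.146]); tz=Rt.as_matrix()[:,2]
for off in (-.119,.0): print('TCP at standoff',((g+tz*(.019+off))*1000).round(1), 'shift',((g+tz*(.019+off)-s['tool_pos'])*1000).round(1))
E
```

```text
2.15 J [-29.1   0.6  39.4 101.   -0.4  78.4 108.5] P [ 488.4 -144.   400.5] R [ 1.7998e+02  3.0000e-02 -1.7185e+02] F [ 1.9  0.7 -0.1] w 85.7
rotvec for 35 [-0.001  0.612 -0.01 ]
TCP at standoff [ 511.  -342.4  227.9] shift [  23.6 -190.6 -172.9]
TCP at standoff [ 442.7 -342.4  130.4] shift [ -44.6 -190.6 -270.4]
```

```bash
sed -i "s/'zy'/'ZY'/g" m2.py; python3 m2.py
cat > g.py <<'E'
from h import *
from scipy.spatial.transform import Rotation as Ro
import sys
s=manip.state()
R0=Ro.from_euler('xyz',s['tcp_rot'],degrees=True)
yaw=float(sys.argv[1]); g=np.array(eval(sys.argv[2]))
Rt=Ro.from_euler('ZY',[yaw,float(sys.argv[3])],degrees=True)*Ro.from_matrix(np.diag([-1,1,-1.]))
print('rotvec', (Rt*R0.inv()).as_rotvec().round(3)); tz=Rt.as_matrix()[:,2]
for off in (-.1,.0): print('TCP',((g+tz*(.019+off))*1000).round(1), 'shift',((g+tz*(.019+off)-s['tool_pos'])*1000).round(1))
E
python3 st.py
```

```text
tip (array([ 0.44085004, -0.3466042 ,  0.16472294]), array([0.0009, 0.0009]))
[ 0.5194 -0.3337  0.049 ] [ 8.2  34.84] [ 0.14 -1.3  -0.17 -0.18  0.39 -0.19 -0.31 -0.7  -1.23 -1.46 -0.29 -0.98]
grip -0.1 [ 0.4619 -0.3419  0.1406]
grip -0.115 [ 0.4497 -0.3437  0.1492]
rack yaw from top edge 7.560544089883038
2.2 J [-28.8   0.7  39.9 100.9  -0.4  78.4 109. ] P [ 487.3 -151.8  400.8] R [-1.7990e+02  6.0000e-02 -1.7225e+02] F [-4.1 -5.7 -2.1] w 85.5
```

View pics/b_wrist.png

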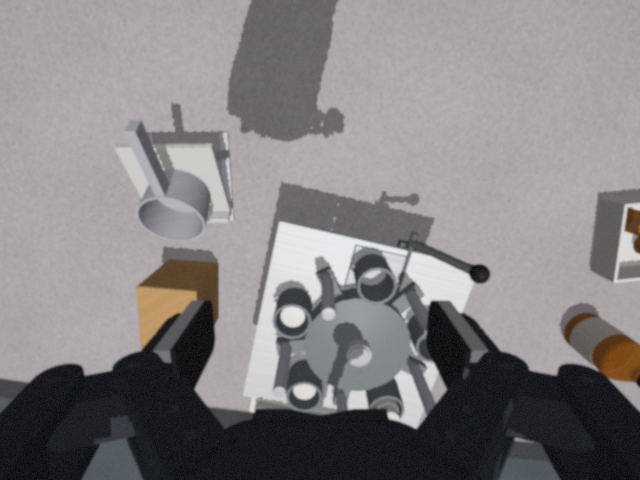

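```bash
python3 g.py 8 "[.4578,-.3425,.1435]" 35
```

```text
rotvec [-0.082  0.606  0.004]
TCP [ 503.8 -336.   209.9] shift [  16.5 -184.3 -191. ]
TCP [ 447.  -344.   127.9] shift [ -40.3 -192.3 -272.9]
```

Call:
{"op": "jog_arm", "data": {
  "plan": [
    {"dx":1,"dy":-15,"dz":-15,"ax":-0.007,"ay":0.05,"az":0},
    {"dx":3,"dy":-40,"dz":-38,"ax":-0.017,"ay":0.12,"az":0},
    {"dx":5,"dy":-66,"dz":-64,"ax":-0.028,"ay":0.2,"az":0},
    {"dx":7,"dy":-92,"dz":-90,"ax":-0.039,"ay":0.28,"az":0},
    {"dx":9,"dy":-118,"dz":-116,"ax":-0.05,"ay":0.36,"az":0},
    {"dx":11,"dy":-144,"dz":-142,"ax":-0.062,"ay":0.44,"az":0},
    {"dx":13,"dy":-168,"dz":-166,"ax":-0.073,"ay":0.52,"az":0},
    {"dx":14,"dy":-186,"dz":-183,"ax":-0.082,"ay":0.58,"az":0},
    {"dx":15,"dy":-194,"dz":-190,"ax":-0.085,"ay":0.605,"az":0},
    {"dx":15,"dy":-194,"dz":-190,"ax":-0.085,"ay":0.605,"az":0},
    {"dx":15,"dy":-194,"dz":-190,"ax":-0.085,"ay":0.605,"az":0}
  ]
}}

```text
time: 3.12
tool_pos: [0.5038, -0.3361, 0.2096]
tcp_rot: [179.9, -35.1, -171.9]
contact_force: [0.3, -0.5, 0.5]
width: 0.085
```

```bash
python3 st.py;python3 g.py 8 "[.4578,-.3425,.1435]" 35; python3 -c "
from h import *
snap(['wrist','side'],'c')"
```

```text
3.1167 J [ -6.2  43.1  41.8  84.8  -4.6  88.5 133.2] P [ 503.8 -336.1  209.6] R [ 179.9   -35.07 -171.86] F [ 0.3 -0.5  0.5] w 85.0
rotvec [-0.001 -0.001 -0.002]
TCP [ 503.8 -336.   209.9] shift [-0.   0.1  0.3]
TCP [ 447.  -344.   127.9] shift [-56.8  -7.9 -81.6]
```

View pics/c_wrist.png

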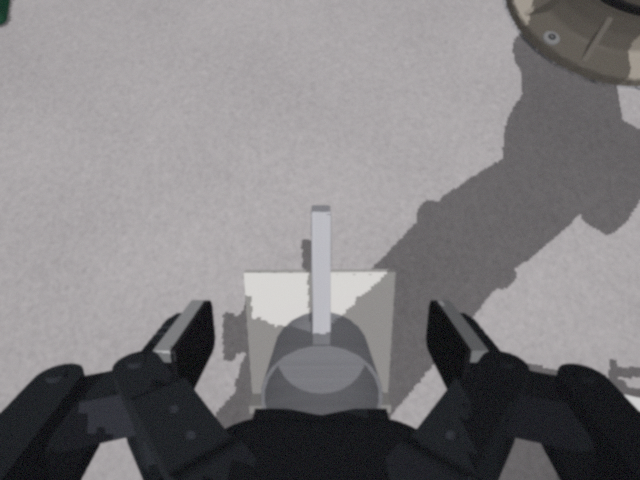

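View pics/c_side.png

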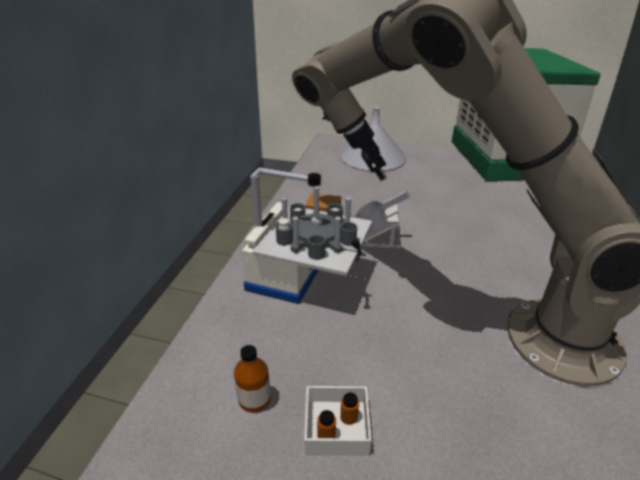

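Call:
{"op": "jog_arm", "data": {
  "plan": [
    {"dx":-11,"dy":-1.6,"dz":-16,"ax":0,"ay":0,"az":0},
    {"dx":-26,"dy":-3.6,"dz":-37,"ax":0,"ay":0,"az":0},
    {"dx":-40,"dy":-5.6,"dz":-58,"ax":0,"ay":0,"az":0},
    {"dx":-51,"dy":-7.1,"dz":-74,"ax":0,"ay":0,"az":0},
    {"dx":-57,"dy":-8,"dz":-82,"ax":0,"ay":0,"az":0},
    {"dx":-57,"dy":-8,"dz":-82,"ax":0,"ay":0,"az":0}
  ]
}}

```text
time: 3.72
tool_pos: [0.446, -0.3434, 0.1284]
tcp_rot: [179.8, -35.0, -171.8]
contact_force: [-1.0, -0.6, -0.3]
width: 0.0854
```

Call:
{"op": "jog_arm", "data": {
  "plan": [
    {"dx":0,"dy":0,"dz":0,"ax":0,"ay":0,"az":0},
    {"dx":0,"dy":0,"dz":0,"ax":0,"ay":0,"az":0},
    {"dx":0,"dy":0,"dz":0,"ax":0,"ay":0,"az":0},
    {"dx":0,"dy":0,"dz":0,"ax":0,"ay":0,"az":0},
    {"dx":0,"dy":0,"dz":0,"ax":0,"ay":0,"az":0},
    {"dx":0,"dy":0,"dz":0,"ax":0,"ay":0,"az":0}
  ],
  "claw": 1,
  "squeeze": 100
}}

```text
time: 4.22
tool_pos: [0.4473, -0.3441, 0.1285]
tcp_rot: [179.9, -35.0, -171.8]
contact_force: [-1.2, 0.3, 0.7]
width: 0.012
```

```bash
python3 st.py; python3 -c "
from h import *
snap(['wrist','side'],'d')"
```

```text
4.2167 J [ -5.4  44.3  40.7  95.   -5.1  77.  133.6] P [ 447.3 -344.1  128.5] R [ 179.91  -34.99 -171.82] F [-1.2  0.3  0.7] w 12.0
```

View pics/d_wrist.png

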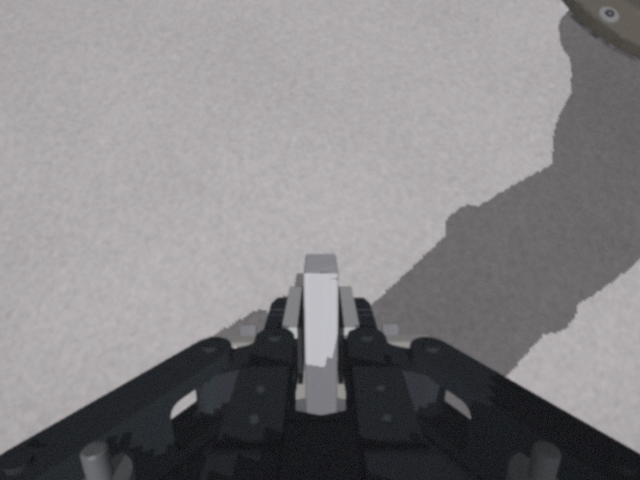

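Run:
```python
from h import *
s=load('a','scene')
fs=lambda U,V:((U+.5)/3.3-.5+135,(V+.5)/3-.5+195)
for a in [(97,350),(220,325),(240,437),(110,480)]: print('carton',onz(s,fs(*a),.11).round(3))
for a in [(47,170),(217,128)]: print('rack top',onz(s,fs(*a),.091).round(3))
for a in [(265,272),(92,318)]: print('rack low',onz(s,fs(*a),.03).round(3))
```

```text
carton [ 0.644 -0.365  0.11 ]
carton [ 0.638 -0.288  0.11 ]
carton [ 0.725 -0.28   0.11 ]
carton [ 0.741 -0.358  0.11 ]
rack top [ 0.473 -0.402  0.091]
rack top [ 0.455 -0.285  0.091]
rack low [ 0.554 -0.268  0.03 ]
rack low [ 0.572 -0.388  0.03 ]
```

Call:
{"op": "jog_arm", "data": {
  "plan": [
    {"dx":0,"dy":0,"dz":8,"ax":0,"ay":0,"az":0},
    {"dx":0,"dy":0,"dz":25,"ax":0,"ay":0,"az":0},
    {"dx":0,"dy":0,"dz":45,"ax":0,"ay":0,"az":0},
    {"dx":0,"dy":0,"dz":70,"ax":0,"ay":0,"az":0},
    {"dx":0,"dy":0,"dz":95,"ax":0,"ay":-0.02,"az":0},
    {"dx":0,"dy":10,"dz":118,"ax":0.017,"ay":-0.12,"az":0},
    {"dx":0,"dy":20,"dz":130,"ax":0.031,"ay":-0.22,"az":0},
    {"dx":0,"dy":35,"dz":130,"ax":0.045,"ay":-0.32,"az":0},
    {"dx":0,"dy":50,"dz":130,"ax":0.059,"ay":-0.42,"az":0},
    {"dx":0,"dy":65,"dz":130,"ax":0.073,"ay":-0.52,"az":0},
    {"dx":0,"dy":75,"dz":130,"ax":0.085,"ay":-0.605,"az":0},
    {"dx":0,"dy":80,"dz":130,"ax":0.085,"ay":-0.605,"az":0}
  ]
}}

```text
time: 5.32
tool_pos: [0.4445, -0.264, 0.2592]
tcp_rot: [179.9, 0.4, -172.0]
contact_force: [0.4, -0.6, -1.0]
width: 0.0108
```

```bash
python3 st.py
```

```text
5.3167 J [-15.6   9.2  44.6 112.3  -7.8  61.1 130.3] P [ 444.5 -264.   259.2] R [ 179.87    0.43 -172.03] F [ 0.4 -0.6 -1. ] w 10.8
```

```bash
python3 -c "
from h import *
o=snap(['scene','side','wrist'],'e')
a=o['scene']['pixels'];b=o['side']['pixels']
x=cv2.resize(a[180:330,130:330],None,fx=2,fy=2,interpolation=cv2.INTER_CUBIC);y=cv2.resize(b[100:250,300:500],None,fx=2,fy=2,interpolation=cv2.INTER_CUBIC)
cv2.imwrite('pics/e1.png',np.hstack([x,y]))"
```

```text
(no output)
```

View pics/e1.png

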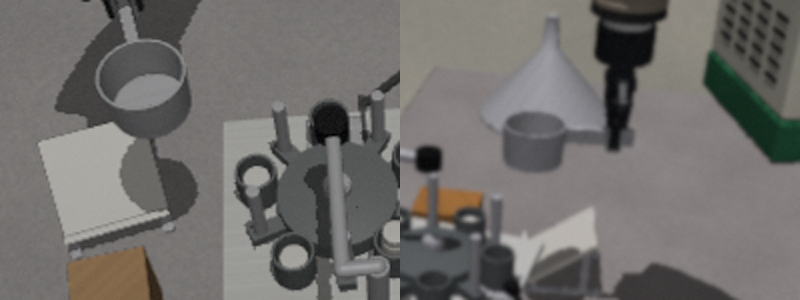

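View pics/e_wrist.png

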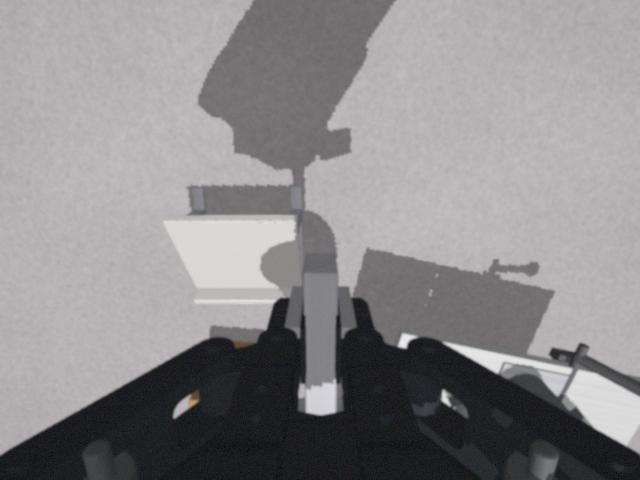

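Run:
```python
from h import *
s=load('e','scene');d=load('e','side')
g=cv2.cvtColor(s['pixels'],cv2.COLOR_BGR2GRAY)
a=(143/2+130-.25,76/2+180-.25);b=(134/2+300-.25,120/2+100-.25)
X,r=tri([s,d],[a,b]);print(X,r,onz(s,a,.2912))
st=manip.state();print(st['tool_pos'])
v=onz(s,a,.2912)[:2]-st['tool_pos'][:2];print(np.linalg.norm(v),np.degrees(np.arctan2(v[1],v[0])))
```

```text
[ 0.55192054 -0.24918415  0.29178955] [0.0025 0.0025] [ 0.55440115 -0.24812079  0.2912    ]
[ 0.44721112 -0.26383117  0.25889366]
0.10833521590125032 8.338225897470716
```

Call:
{"op": "jog_arm", "data": {
  "plan": [
    {"dx":-1,"dy":3,"dz":-12,"ax":0,"ay":0,"az":-0.03},
    {"dx":-2,"dy":6,"dz":-35,"ax":0,"ay":0,"az":-0.07},
    {"dx":-4,"dy":9,"dz":-65,"ax":0,"ay":0,"az":-0.12},
    {"dx":-5,"dy":12,"dz":-95,"ax":0,"ay":0,"az":-0.17},
    {"dx":-6,"dy":14,"dz":-125,"ax":0,"ay":0,"az":-0.21},
    {"dx":-7,"dy":15,"dz":-150,"ax":0,"ay":0,"az":-0.234},
    {"dx":-7,"dy":15,"dz":-163,"ax":0,"ay":0,"az":-0.234},
    {"dx":-7,"dy":15,"dz":-165,"ax":0,"ay":0,"az":-0.234},
    {"dx":-7,"dy":15,"dz":-165,"ax":0,"ay":0,"az":-0.234},
    {"dx":-7,"dy":15,"dz":-165,"ax":0,"ay":0,"az":-0.234}
  ]
}}

```text
time: 6.3
tool_pos: [0.4406, -0.2497, 0.0937]
tcp_rot: [-179.9, -0.0, 174.8]
contact_force: [-0.3, 0.4, -1.8]
width: 0.0104
```

```bash
python3 st.py; python3 -c "
from h import *
o=snap(['scene','side'],'f')
a=o['scene']['pixels'];b=o['side']['pixels']
x=cv2.resize(a[180:330,130:330],None,fx=2,fy=2,interpolation=cv2.INTER_CUBIC);y=cv2.resize(b[150:300,250:450],None,fx=2,fy=2,interpolation=cv2.INTER_CUBIC)
cv2.imwrite('pics/f1.png',np.hstack([x,y]))"
```

```text
6.3 J [-10.1  23.5  39.8 122.1 -22.4  41.7 129.1] P [ 440.6 -249.7   93.7] R [-1.7995e+02 -3.0000e-02  1.7475e+02] F [-0.3  0.4 -1.8] w 10.4
```

View pics/f1.png

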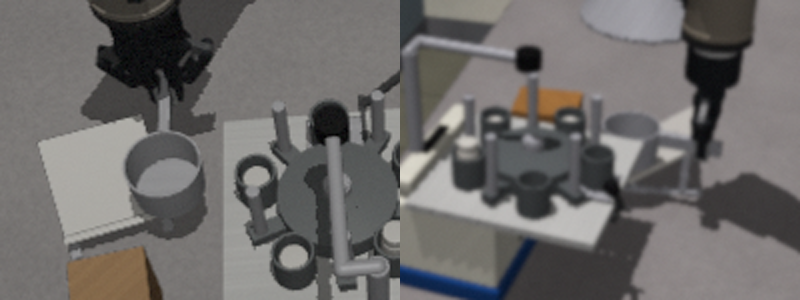

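Run:
```python
from h import *
s=load('f','scene')
a=(163/2+130-.25,170/2+180-.25)
v=onz(s,a,.1257);print(v)
st=manip.state();v=v[:2]-st['tool_pos'][:2];print(np.linalg.norm(v),np.degrees(np.arctan2(v[1],v[0])))
```

```text
[ 0.55752324 -0.25933364  0.1257    ]
0.11715239150252489 -4.8227722074763415
```

Call:
{"op": "jog_arm", "data": {
  "plan": [
    {"dx":1,"dy":10,"dz":0,"ax":0,"ay":0,"az":0},
    {"dx":2.5,"dy":25,"dz":0,"ax":0,"ay":0,"az":0},
    {"dx":4.5,"dy":45,"dz":-2,"ax":0,"ay":0,"az":0},
    {"dx":6.5,"dy":67,"dz":-5,"ax":0,"ay":0,"az":0},
    {"dx":9,"dy":90,"dz":-10,"ax":0,"ay":0,"az":0},
    {"dx":11,"dy":113,"dz":-16,"ax":0,"ay":0,"az":0},
    {"dx":13,"dy":135,"dz":-24,"ax":0,"ay":0,"az":0},
    {"dx":15,"dy":156,"dz":-32,"ax":0,"ay":0,"az":0},
    {"dx":17,"dy":173,"dz":-40,"ax":0,"ay":0,"az":0},
    {"dx":18,"dy":185,"dz":-48,"ax":0,"ay":0,"az":0},
    {"dx":18,"dy":189,"dz":-50,"ax":0,"ay":0,"az":0},
    {"dx":18,"dy":189,"dz":-50,"ax":0,"ay":0,"az":0}
  ]
}}

```text
time: 7.4
tool_pos: [0.4578, -0.0594, 0.0429]
tcp_rot: [-180.0, -0.0, 174.8]
contact_force: [0.1, -1.1, -1.9]
width: 0.0104
```

```bash
python3 st.py; python3 -c "
from h import *
o=snap(['scene','side'],'g')
a=o['scene']['pixels'];b=o['side']['pixels']
x=cv2.resize(a[150:300,180:380],None,fx=2,fy=2,interpolation=cv2.INTER_CUBIC);y=cv2.resize(b[150:300,250:450],None,fx=2,fy=2,interpolation=cv2.INTER_CUBIC)
cv2.imwrite('pics/g1.png',np.hstack([x,y]))"
```

```text
7.4 J [-30.   24.9  35.5 129.  -26.5  33.2 110.4] P [457.8 -59.4  42.9] R [-1.7999e+02 -5.0000e-02  1.7481e+02] F [ 0.1 -1.1 -1.9] w 10.4
```

View pics/g1.png

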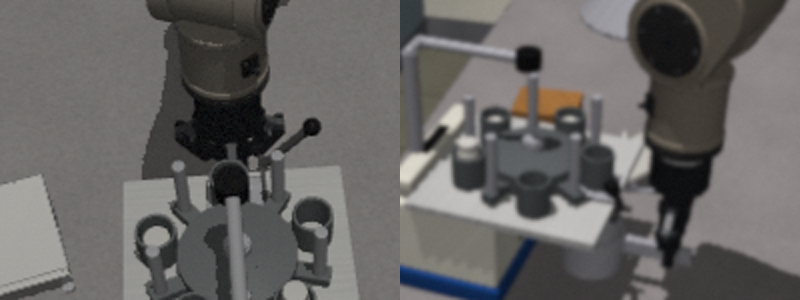

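```bash
python3 -c "
from h import *
a=load('f','scene')['pixels'];b=load('g','side')['pixels']
x=cv2.resize(a[210:310,180:250],None,fx=6,fy=6,interpolation=cv2.INTER_CUBIC);y=cv2.resize(b[240:300,320:400],None,fx=4.7,fy=10,interpolation=cv2.INTER_CUBIC)
cv2.imwrite('pics/g2.png',np.hstack([x,y]))"
```

```text
(no output)
```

View pics/g2.png

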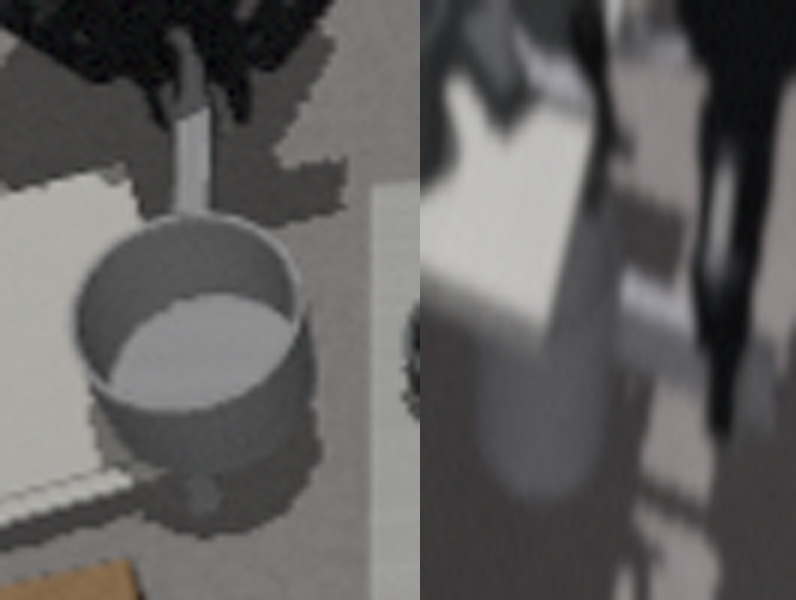

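Call:
{"op": "jog_arm", "data": {
  "plan": [
    {"dx":0,"dy":-0.5,"dz":-8,"ax":0,"ay":0,"az":0},
    {"dx":0,"dy":-0.5,"dz":-15,"ax":0,"ay":0,"az":0},
    {"dx":0,"dy":-0.5,"dz":-18,"ax":0,"ay":0,"az":0},
    {"dx":0,"dy":-0.5,"dz":-18,"ax":0,"ay":0,"az":0}
  ]
}}

```text
time: 7.83
tool_pos: [0.4575, -0.0611, 0.0245]
tcp_rot: [-180.0, -0.1, 174.7]
contact_force: [0.9, 0.2, -1.9]
width: 0.0104
```

Call:
{"op": "jog_arm", "data": {
  "plan": [
    {"dx":0,"dy":0,"dz":-1,"ax":0,"ay":0,"az":0},
    {"dx":0,"dy":0,"dz":-2,"ax":0,"ay":0,"az":0},
    {"dx":0,"dy":0,"dz":-2,"ax":0,"ay":0,"az":0}
  ]
}}

```text
time: 8.08
tool_pos: [0.4579, -0.0608, 0.0234]
tcp_rot: [180.0, -0.0, 174.7]
contact_force: [-4.3, -1.5, 7.6]
width: 0.0105
```

Call:
{"op": "jog_arm", "data": {
  "plan": [
    {"dx":0,"dy":0,"dz":0.5,"ax":0,"ay":0,"az":0},
    {"dx":0,"dy":0,"dz":0.5,"ax":0,"ay":0,"az":0},
    {"dx":0,"dy":0,"dz":0.5,"ax":0,"ay":0,"az":0},
    {"dx":0,"dy":0,"dz":0.5,"ax":0,"ay":0,"az":0}
  ],
  "claw": 0.5,
  "squeeze": 20
}}

```text
time: 8.42
tool_pos: [0.4581, -0.0605, 0.0239]
tcp_rot: [180.0, 0.0, 174.7]
contact_force: [0.4, 0.2, 0.3]
width: 0.0428
```

```bash
python3 st.py; python3 -c "
from h import *
o=snap(['side','wrist'],'i')
b=o['side']['pixels']
x=cv2.resize(b[150:300,250:450],None,fx=3,fy=3,interpolation=cv2.INTER_CUBIC)
cv2.imwrite('pics/i1.png',x)"
```

```text
8.4167 J [-27.8  27.   33.1 129.3 -28.9  30.8 112.5] P [458.1 -60.5  23.9] R [1.8000e+02 1.0000e-02 1.7475e+02] F [0.4 0.2 0.3] w 42.8
```

View pics/i1.png

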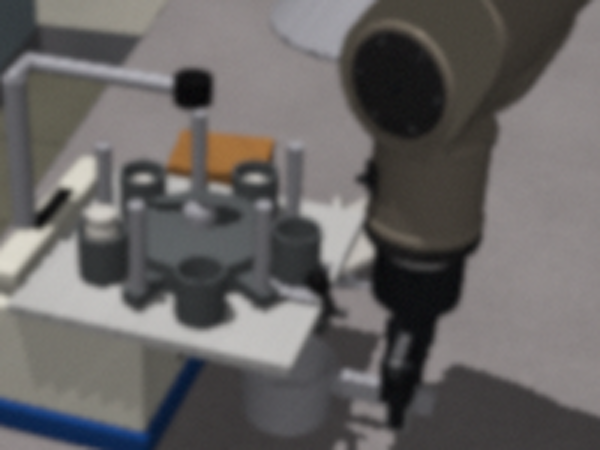

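View pics/i_wrist.png

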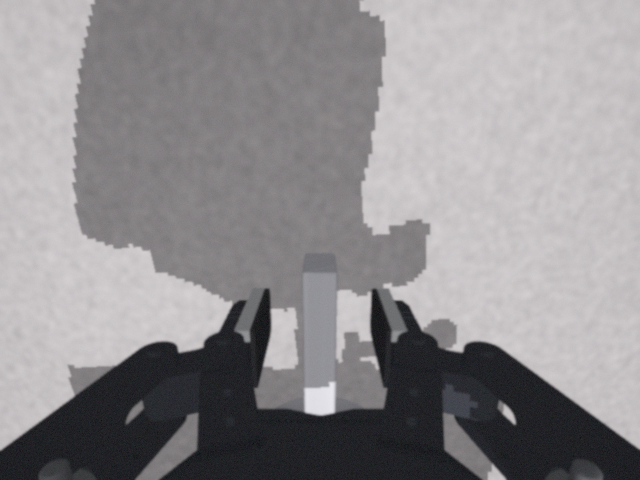

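Call:
{"op": "jog_arm", "data": {
  "plan": [
    {"dx":0,"dy":0,"dz":12,"ax":0,"ay":0,"az":0},
    {"dx":0,"dy":0,"dz":40,"ax":0,"ay":0,"az":0},
    {"dx":0,"dy":0,"dz":80,"ax":0,"ay":0,"az":0},
    {"dx":0,"dy":0,"dz":120,"ax":0,"ay":0,"az":0},
    {"dx":0,"dy":0,"dz":160,"ax":0,"ay":0,"az":0},
    {"dx":0,"dy":0,"dz":200,"ax":0,"ay":0,"az":0},
    {"dx":0,"dy":0,"dz":240,"ax":0,"ay":0,"az":0},
    {"dx":0,"dy":0,"dz":280,"ax":0,"ay":0,"az":0},
    {"dx":5,"dy":2,"dz":315,"ax":0,"ay":0,"az":0},
    {"dx":30,"dy":10,"dz":326,"ax":0,"ay":0,"az":0},
    {"dx":60,"dy":20,"dz":326,"ax":0,"ay":0,"az":0},
    {"dx":80,"dy":28,"dz":326,"ax":0,"ay":0,"az":0}
  ]
}}

```text
time: 9.52
tool_pos: [0.5404, -0.0312, 0.3511]
tcp_rot: [179.9, 0.2, 174.9]
contact_force: [-0.9, 0.2, 0.7]
width: 0.0426
```

```bash
python3 st.py; python3 -c "
from h import *
o=snap(['side','wrist'],'j')
b=o['side']['pixels']
x=cv2.resize(b[150:300,250:450],None,fx=4,fy=4,interpolation=cv2.INTER_CUBIC)
cv2.imwrite('pics/j1.png',x)"
```

```text
9.5167 J [-48.7   7.8  51.2 102.5  -6.5  72.5  89. ] P [540.4 -31.2 351.1] R [179.87   0.19 174.86] F [-0.9  0.2  0.7] w 42.6
```

View pics/j1.png

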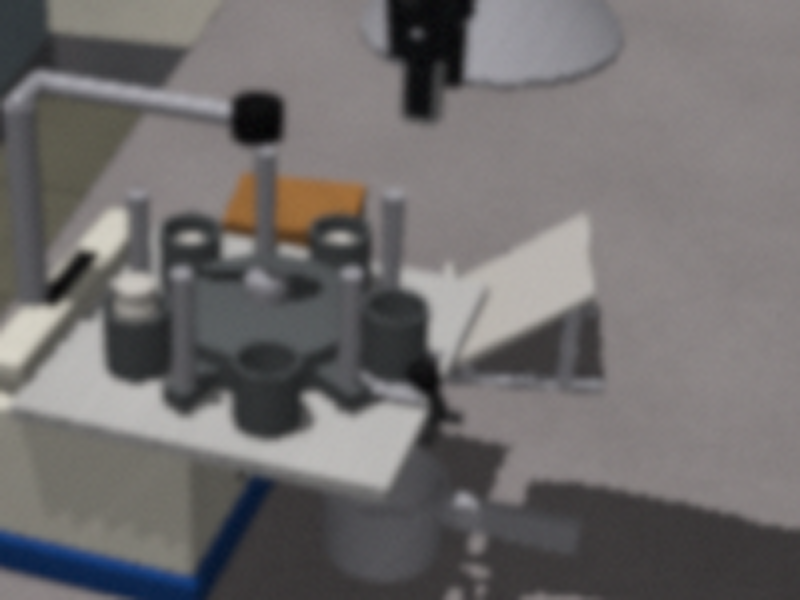

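View pics/j_wrist.png

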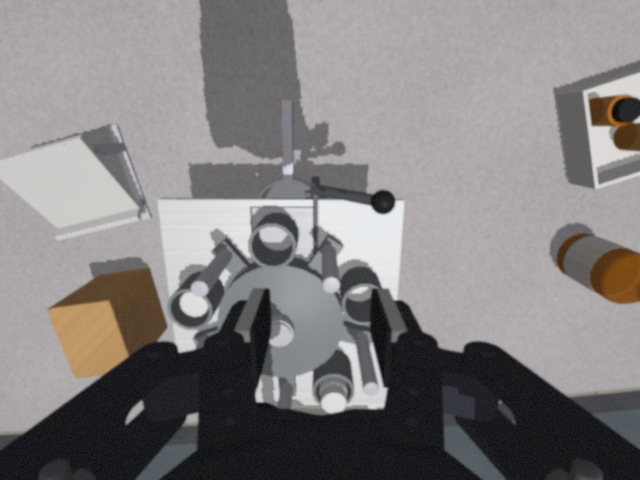

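Run:
```python
from h import *
w=load('j','wrist');d=load('j','side')
print('tip',onz(w,(287,101),.053).round(4),'hole? deck fr',onz(w,(159,200),.145).round(4),'fl',onz(w,(405,201),.145).round(4))
print('handle at deck edge',onz(w,(287,175),.053).round(4))
for n,a in {'fr':(202,287),'fl':(332,284)}.items(): print(n,onz(w,a,.241).round(4))
c=np.array([.563,-.0695])
t=np.linspace(0,2*np.pi,60)
C=np.c_[c[0]+.04*np.cos(t),c[1]+.04*np.sin(t),0*t]
p=proj(d,C); q=(p-[250,150]+.5)*4-.5
print('pred foot: left',q[:,0].min(),'right',q[:,0].max(),'bottom',q[:,1].max())
print(proj(w,[[.563-.133*.9956,-.0695+.133*.094,.053]]))
```

```text
tip [ 0.4331 -0.0577  0.053 ] hole? deck fr [ 0.5196 -0.1854  0.145 ] fl [0.5419 0.0536 0.145 ]
handle at deck edge [ 0.5166 -0.0672  0.053 ]
fr [ 0.5746 -0.1222  0.241 ]
fl [ 0.5807 -0.0238  0.241 ]
pred foot: left 319.5825176360677 right 437.2051336427937 bottom 582.2474990697929
[[287.36661207  98.64061405]]
```

Call:
{"op": "jog_arm", "data": {
  "plan": [
    {"dx":15,"dy":5,"dz":0,"ax":0,"ay":0,"az":0},
    {"dx":45,"dy":15,"dz":0,"ax":0,"ay":0,"az":0},
    {"dx":80,"dy":26,"dz":0,"ax":0,"ay":0,"az":0},
    {"dx":115,"dy":32,"dz":-5,"ax":0,"ay":0,"az":0},
    {"dx":134,"dy":34,"dz":-25,"ax":0,"ay":0,"az":0},
    {"dx":139,"dy":34,"dz":-50,"ax":0,"ay":0,"az":0},
    {"dx":139,"dy":34,"dz":-70,"ax":0,"ay":0,"az":0},
    {"dx":139,"dy":34,"dz":-74,"ax":0,"ay":0,"az":0},
    {"dx":139,"dy":34,"dz":-74,"ax":0,"ay":0,"az":0},
    {"dx":139,"dy":34,"dz":-74,"ax":0,"ay":0,"az":0}
  ]
}}

```text
time: 10.45
tool_pos: [0.677, 0.0012, 0.277]
tcp_rot: [180.0, 0.0, 174.7]
contact_force: [0.6, -0.4, 0.3]
width: 0.0427
```

```bash
python3 st.py; python3 -c "
from h import *
o=snap(['side','wrist','scene'],'k')
b=o['side']['pixels'];a=o['scene']['pixels']
x=cv2.resize(b[130:280,230:430],None,fx=2,fy=2,interpolation=cv2.INTER_CUBIC)
y=cv2.resize(a[190:340,210:410],None,fx=2,fy=2,interpolation=cv2.INTER_CUBIC)
cv2.imwrite('pics/k1.png',np.hstack([x,y]))"
```

```text
10.45 J [-37.5  28.5  46.5  90.6 -21.6  70.2  97.7] P [677.    1.2 277. ] R [1.7999e+02 4.0000e-02 1.7472e+02] F [ 0.6 -0.4  0.3] w 42.7
```

View pics/k1.png

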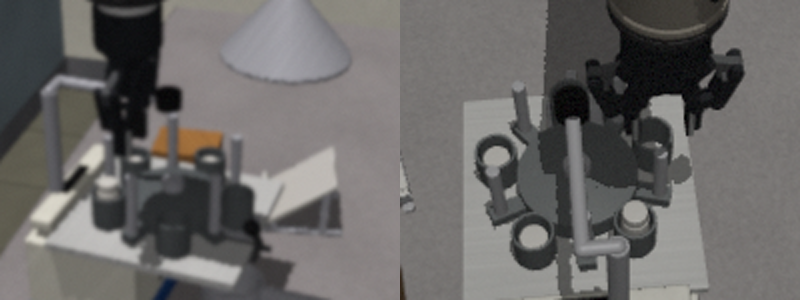

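View pics/k_wrist.png

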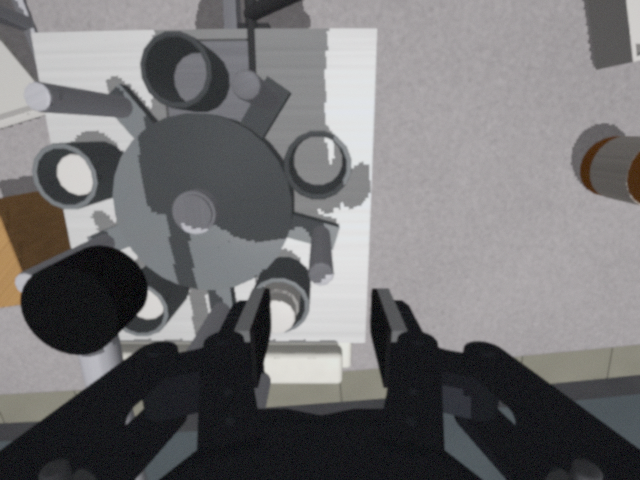

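Run:
```python
from h import *
w=load('k','wrist')
print(onz(w,(320.5,271),.241).round(4), onz(w,(245,85),.241).round(4),onz(w,(37,97),.241).round(4),proj(w,[[.677,.001,.241]]))
print('cart',onz(w,(280,315),.207), onz(w,(319,163),.191))
```

```text
[0.6759 0.001  0.241 ] [ 0.581  -0.0252  0.241 ] [ 0.5758 -0.1246  0.241 ] [[320.71638923 272.90225273]]
cart [ 0.71766562 -0.02956779  0.207     ] [0.62371463 0.00502844 0.191     ]
```

Call:
{"op": "jog_arm", "data": {
  "plan": [
    {"dx":0,"dy":0,"dz":-15,"ax":0,"ay":0,"az":0},
    {"dx":0,"dy":0,"dz":-40,"ax":0,"ay":0,"az":0},
    {"dx":0,"dy":0,"dz":-60,"ax":0,"ay":0,"az":0},
    {"dx":0,"dy":0,"dz":-65,"ax":0,"ay":0,"az":0},
    {"dx":0,"dy":0,"dz":-65,"ax":0,"ay":0,"az":0}
  ]
}}

```text
time: 11.02
tool_pos: [0.6767, 0.0022, 0.2104]
tcp_rot: [180.0, -0.1, 174.8]
contact_force: [1.3, 3.1, -0.3]
width: 0.0427
```

Call:
{"op": "jog_arm", "data": {
  "plan": [
    {"dx":0,"dy":0,"dz":0,"ax":0,"ay":0,"az":0},
    {"dx":0,"dy":0,"dz":0,"ax":0,"ay":0,"az":0},
    {"dx":0,"dy":0,"dz":0,"ax":0,"ay":0,"az":0},
    {"dx":0,"dy":0,"dz":0,"ax":0,"ay":0,"az":0}
  ],
  "claw": 1,
  "squeeze": 20
}}

```text
time: 11.35
tool_pos: [0.6777, 0.0014, 0.2124]
tcp_rot: [180.0, 0.1, 174.7]
contact_force: [-1.2, 1.6, 7.9]
width: 0.0133
```

```bash
python3 st.py
python3 - <<'E'
import numpy as np
c=np.array([.6467,-.0776]);p0=np.array([.6768,.001])
v=p0-c;a0=np.degrees(np.arctan2(v[1],v[0]));r=np.hypot(*v);print(a0,r)
for k,a in enumerate(np.arange(0,143,6)):
    t=np.radians(a0+a);print(a,((c+.085*np.array([np.cos(t),np.sin(t)])-p0)*1000).round(1))
E
```

```text
11.35 J [-36.2  31.6  44.5  94.6 -24.2  63.8  99.7] P [677.7   1.4 212.4] R [1.7996e+02 1.2000e-01 1.7473e+02] F [-1.2  1.6  7.9] w 13.3
69.04557586095198 0.08416632343164333
0 [0.3 0.8]
6 [-8.2  3.5]
12 [-16.9   5.4]
18 [-25.7   6.3]
24 [-34.6   6.3]
30 [-43.5   5.3]
36 [-52.2   3.5]
42 [-60.6   0.7]
48 [-68.7  -2.9]
54 [-76.5  -7.3]
60 [-83.6 -12.6]
66 [-90.3 -18.5]
72 [-96.2 -25.2]
78 [-101.4  -32.4]
84 [-105.9  -40.1]
90 [-109.5  -48.2]
96 [-112.2  -56.7]
102 [-114.1  -65.4]
108 [-115.   -74.2]
114 [-115.   -83.1]
120 [-114.  -92.]
126 [-112.2 -100.7]
132 [-109.4 -109.1]
138 [-105.8 -117.2]
```

Call:
{"op": "jog_arm", "data": {
  "plan": [
    {"dx":-4,"dy":1.3,"dz":0,"ax":0,"ay":0,"az":0},
    {"dx":-8.5,"dy":2.7,"dz":0,"ax":0,"ay":0,"az":0},
    {"dx":-17.2,"dy":4.6,"dz":0,"ax":0,"ay":0,"az":0},
    {"dx":-26,"dy":5.5,"dz":0,"ax":0,"ay":0,"az":0},
    {"dx":-34.9,"dy":5.5,"dz":0,"ax":0,"ay":0,"az":0},
    {"dx":-43.8,"dy":4.5,"dz":0,"ax":0,"ay":0,"az":0},
    {"dx":-52.5,"dy":2.7,"dz":0,"ax":0,"ay":0,"az":0},
    {"dx":-60.9,"dy":-0.1,"dz":0,"ax":0,"ay":0,"az":0},
    {"dx":-69,"dy":-3.7,"dz":0,"ax":0,"ay":0,"az":0},
    {"dx":-69,"dy":-3.7,"dz":0,"ax":0,"ay":0,"az":0}
  ]
}}

```text
time: 12.18
tool_pos: [0.6074, 0.0002, 0.2123]
tcp_rot: [179.7, 0.0, 174.8]
contact_force: [-7.3, 13.4, 12.7]
width: 0.0135
```

```bash
python3 st.py; python3 -c "
from h import *
o=snap(['scene','wrist'],'l')
a=o['scene']['pixels']
y=cv2.resize(a[190:340,210:410],None,fx=2,fy=2,interpolation=cv2.INTER_CUBIC)
cv2.imwrite('pics/l1.png',np.hstack([y,cv2.resize(o['wrist']['pixels'],(400,300))]))"
```

```text
12.1833 J [-41.3  24.7  46.8 104.1 -20.9  60.   98.4] P [6.074e+02 2.000e-01 2.123e+02] R [1.7973e+02 1.0000e-02 1.7484e+02] F [-7.3 13.4 12.7] w 13.5
```

View pics/l1.png

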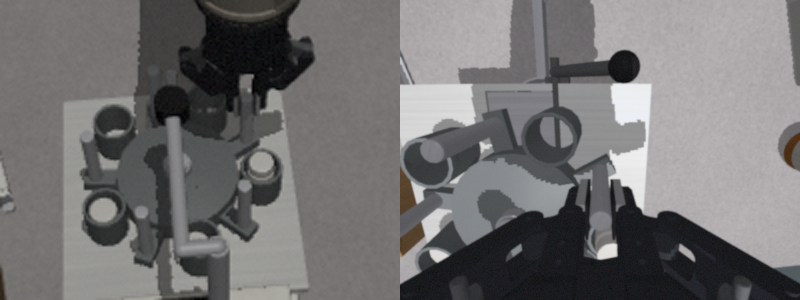

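Call:
{"op": "jog_arm", "data": {
  "plan": [
    {"dx":-3.8,"dy":-1,"dz":0,"ax":0,"ay":0,"az":0},
    {"dx":-7.8,"dy":-3.2,"dz":0,"ax":0,"ay":0,"az":0},
    {"dx":-14.9,"dy":-8.5,"dz":0,"ax":0,"ay":0,"az":0},
    {"dx":-21.6,"dy":-14.4,"dz":0,"ax":0,"ay":0,"az":0},
    {"dx":-27.5,"dy":-21.1,"dz":0,"ax":0,"ay":0,"az":0},
    {"dx":-32.7,"dy":-28.3,"dz":0,"ax":0,"ay":0,"az":0},
    {"dx":-37.2,"dy":-36,"dz":0,"ax":0,"ay":0,"az":0},
    {"dx":-40.8,"dy":-44.1,"dz":0,"ax":0,"ay":0,"az":0},
    {"dx":-43.5,"dy":-52.6,"dz":0,"ax":0,"ay":0,"az":0},
    {"dx":-45.4,"dy":-61.3,"dz":0,"ax":0,"ay":0,"az":0},
    {"dx":-46.3,"dy":-70.1,"dz":0,"ax":0,"ay":0,"az":0},
    {"dx":-46.3,"dy":-79,"dz":0,"ax":0,"ay":0,"az":0}
  ]
}}

```text
time: 13.28
tool_pos: [0.5612, -0.0809, 0.2112]
tcp_rot: [179.9, -0.0, 174.8]
contact_force: [-6.2, 5.3, 1.4]
width: 0.0135
```

```bash
python3 st.py
```

```text
13.2833 J [-37.   20.8  48.9 109.3 -18.4  58.1 104.8] P [561.2 -80.9 211.2] R [ 1.7992e+02 -3.0000e-02  1.7477e+02] F [-6.2  5.3  1.4] w 13.5
```

Call:
{"op": "jog_arm", "data": {
  "plan": [
    {"dx":0.3,"dy":-4.5,"dz":0,"ax":0,"ay":0,"az":0},
    {"dx":1,"dy":-9,"dz":0,"ax":0,"ay":0,"az":0},
    {"dx":2.8,"dy":-17.6,"dz":0,"ax":0,"ay":0,"az":0},
    {"dx":5.6,"dy":-26,"dz":0,"ax":0,"ay":0,"az":0},
    {"dx":9.2,"dy":-34.1,"dz":0,"ax":0,"ay":0,"az":0},
    {"dx":12.5,"dy":-40,"dz":0,"ax":0,"ay":0,"az":0},
    {"dx":12.5,"dy":-40,"dz":0,"ax":0,"ay":0,"az":0},
    {"dx":12.5,"dy":-40,"dz":0,"ax":0,"ay":0,"az":0}
  ]
}}

```text
time: 13.95
tool_pos: [0.5747, -0.122, 0.211]
tcp_rot: [-179.9, 0.1, 174.7]
contact_force: [0.8, 0.3, 3.7]
width: 0.0139
```

Call:
{"op": "jog_arm", "data": {
  "plan": [
    {"dx":0,"dy":0,"dz":0,"ax":0,"ay":0,"az":0},
    {"dx":0,"dy":0,"dz":0,"ax":0,"ay":0,"az":0},
    {"dx":0,"dy":0,"dz":0,"ax":0,"ay":0,"az":0},
    {"dx":0,"dy":0,"dz":20,"ax":0,"ay":0,"az":0},
    {"dx":0,"dy":0,"dz":60,"ax":0,"ay":0,"az":0},
    {"dx":0,"dy":0,"dz":95,"ax":0,"ay":0,"az":0},
    {"dx":-30,"dy":0,"dz":120,"ax":0,"ay":0,"az":0},
    {"dx":-60,"dy":20,"dz":140,"ax":0,"ay":0,"az":0},
    {"dx":-75,"dy":30,"dz":140,"ax":0,"ay":0,"az":0},
    {"dx":-75,"dy":30,"dz":140,"ax":0,"ay":0,"az":0}
  ],
  "claw": 0.5
}}

```text
time: 14.78
tool_pos: [0.4972, -0.0898, 0.3517]
tcp_rot: [179.8, 0.1, 174.8]
contact_force: [-0.3, 0.7, -0.4]
width: 0.0424
```

```bash
python3 st.py; python3 -c "
from h import *
o=snap(['scene','wrist','side'],'n')
a=o['scene']['pixels']
y=cv2.resize(a[190:340,210:410],None,fx=4,fy=4,interpolation=cv2.INTER_CUBIC)
cv2.imwrite('pics/n1.png',y)"
```

```text
14.7833 J [-48.1   1.7  53.6 106.4  -1.7  72.5  90.8] P [497.2 -89.8 351.7] R [1.7977e+02 7.0000e-02 1.7483e+02] F [-0.3  0.7 -0.4] w 42.4
```

View pics/n1.png

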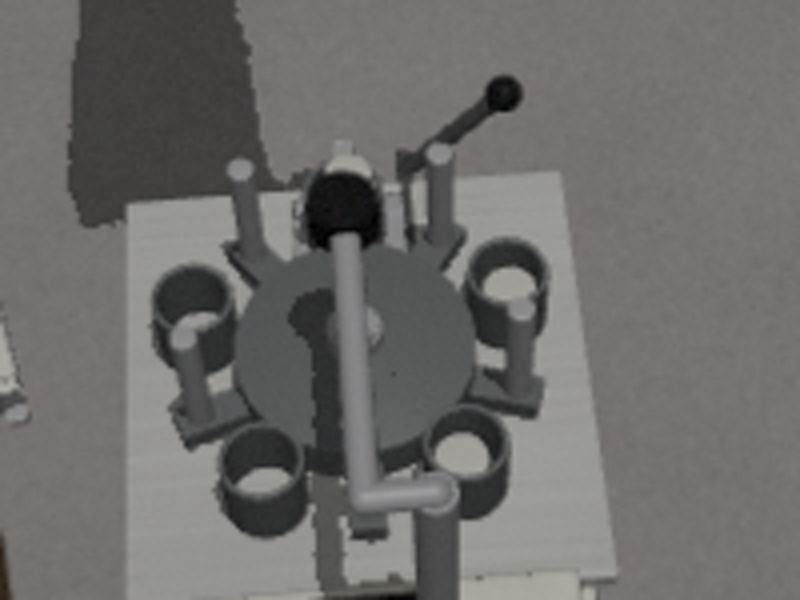

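View pics/n_wrist.png

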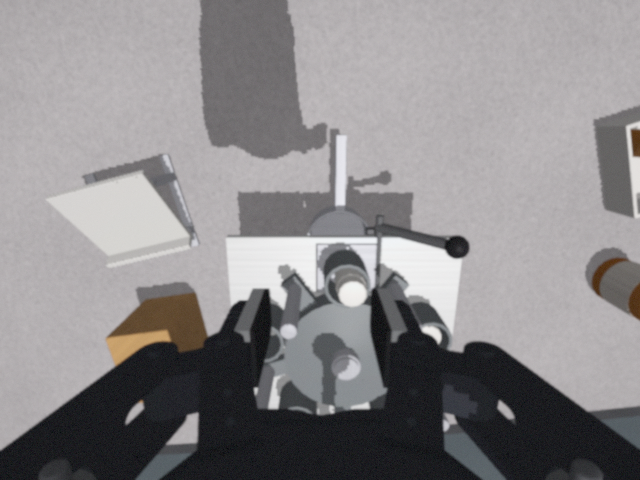

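Run:
```python
from h import *
w=load('n','wrist');s=load('n','scene')
x=w['pixels'][200:330,280:480];cv2.imwrite('pics/n2.png',cv2.resize(x,None,fx=4,fy=4,interpolation=cv2.INTER_CUBIC))
c=onz(w,(351,293),.207);print('cart',c,'hole est [.563,-.0695]')
print('hole left/right front', onz(w,(317,244),.145),onz(w,(378,243),.145))
print('deck',onz(w,(227,236),.145),onz(w,(462,237),.145))
fs=lambda U,V:((U+.5)/4-.5+210,(V+.5)/4-.5+190)
print('ball',tri([w,s],[(457,247),fs(504,93)]),onz(w,(457,247),.207),onz(s,fs(504,93),.207))
print('lever pivot',onz(w,(378,231),.142))
print('ball pred', np.array([.6475,-.0775])+np.array([[.9956,.0941],[-.0941,.9956]])@[-.128,.034+.085*np.sin(np.radians(40))])
```

```text
cart [ 0.56230663 -0.06884804  0.207     ] hole est [.563,-.0695]
hole left/right front [ 0.53445713 -0.09611887  0.145     ] [ 0.5390495  -0.03461237  0.145     ]
deck [ 0.51781507 -0.18537394  0.145     ] [0.54051531 0.05057374 0.145     ]
ball (array([0.52850813, 0.02172132, 0.20760662]), array([0.0006, 0.0006])) [0.5286745  0.02257427 0.207     ] [0.5282981 0.0212275 0.207    ]
lever pivot [ 0.52733809 -0.03361483  0.142     ]
ball pred [0.52840394 0.02279174]
```

View pics/n2.png

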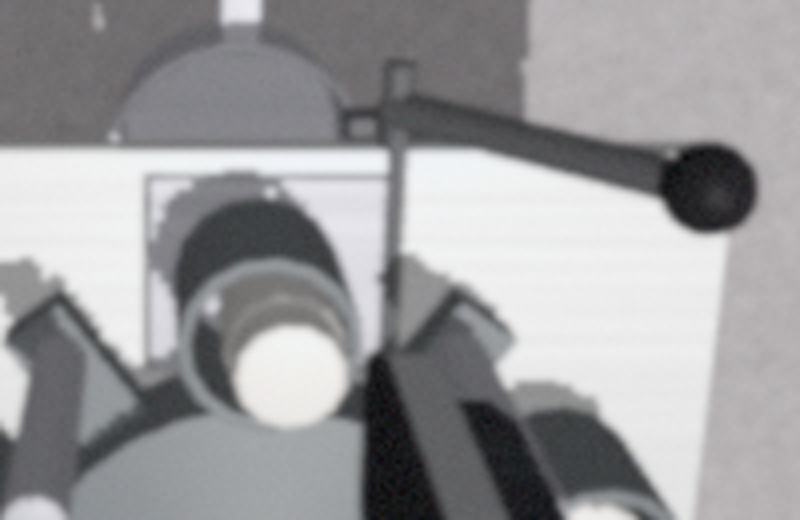

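Run:
```python
import numpy as np
A=np.array([.6475,-.078]);th=np.radians(-5.4);R=np.array([[np.cos(th),-np.sin(th)],[np.sin(th),np.cos(th)]])
def W(x,y,z): p=A+R@[x,y]; return np.array([p[0],p[1],z])*1000
s0=W(-.132,.0886+.030,.195);print('start',s0.round(1))
for ph in [-40,-35,-28,-20,-10,0,8,16,24,31,37,42,46]:
    f=np.radians(ph);by=.034-.085*np.sin(f);bz=.142+.085*np.cos(f);h=.012 if ph<0 else .012-.010*ph/45
    p=W(-.132,by+.0205,bz-h);print(ph,(p).round(1),(p-s0).round(1))
```

```text
start [527.2  52.5 195. ]
-40 [526.4  43.1 195.1] [-0.9 -9.4  0.1]
-35 [525.8  37.2 199.6] [ -1.4 -15.3   4.6]
-28 [525.   28.4 205.1] [ -2.3 -24.1  10.1]
-20 [524.   17.6 209.9] [ -3.3 -34.9  14.9]
-10 [522.6   3.4 213.7] [ -4.6 -49.1  18.7]
0 [521.2 -11.3 215. ] [ -6.  -63.8  20. ]
8 [520.1 -23.1 216. ] [ -7.1 -75.6  21. ]
16 [519.  -34.6 215.3] [ -8.2 -87.1  20.3]
24 [518.  -45.7 213. ] [ -9.3 -98.2  18. ]
31 [517.1 -54.9 209.7] [ -10.2 -107.4   14.7]
37 [516.4 -62.2 206.1] [ -10.8 -114.7   11.1]
42 [515.9 -67.9 202.5] [ -11.4 -120.4    7.5]
46 [515.5 -72.2 199.3] [ -11.8 -124.7    4.3]
```

Call:
{"op": "jog_arm", "data": {
  "plan": [
    {"dx":2,"dy":10,"dz":0,"ax":0,"ay":0,"az":-0.08},
    {"dx":5,"dy":25,"dz":0,"ax":0,"ay":0,"az":-0.2},
    {"dx":8,"dy":42,"dz":0,"ax":0,"ay":0,"az":-0.32},
    {"dx":12,"dy":60,"dz":0,"ax":0,"ay":0,"az":-0.44},
    {"dx":15,"dy":78,"dz":-5,"ax":0,"ay":0,"az":-0.56},
    {"dx":18,"dy":95,"dz":-10,"ax":0,"ay":0,"az":-0.68},
    {"dx":21,"dy":110,"dz":-18,"ax":0,"ay":0,"az":-0.8},
    {"dx":24,"dy":124,"dz":-26,"ax":0,"ay":0,"az":-0.92},
    {"dx":26,"dy":134,"dz":-34,"ax":0,"ay":0,"az":-1.04},
    {"dx":28,"dy":140,"dz":-42,"ax":0,"ay":0,"az":-1.16},
    {"dx":28,"dy":144,"dz":-48,"ax":0,"ay":0,"az":-1.28},
    {"dx":28,"dy":144,"dz":-50,"ax":0,"ay":0,"az":-1.4}
  ],
  "claw": 1
}}

```text
time: 15.93
tool_pos: [0.5276, 0.0531, 0.2991]
tcp_rot: [-179.9, 0.2, 94.2]
contact_force: [0.1, -0.8, -0.2]
width: 0.0
```

Call:
{"op": "jog_arm", "data": {
  "plan": [
    {"dx":0,"dy":0,"dz":0,"ax":0,"ay":0,"az":-0.1},
    {"dx":0,"dy":0,"dz":0,"ax":0,"ay":0,"az":-0.17},
    {"dx":0,"dy":0,"dz":0,"ax":0,"ay":0,"az":-0.17},
    {"dx":0,"dy":0,"dz":0,"ax":0,"ay":0,"az":-0.17}
  ]
}}

```text
time: 16.27
tool_pos: [0.5276, 0.0523, 0.3003]
tcp_rot: [-180.0, 0.1, 84.9]
contact_force: [-0.1, 0.2, -0.4]
width: 0.0001
```

```bash
python3 st.py; python3 -c "
from h import *
o=snap(['scene','wrist','side'],'o')
a=o['scene']['pixels'];b=o['side']['pixels']
y=cv2.resize(a[160:310,210:410],None,fx=2,fy=2,interpolation=cv2.INTER_CUBIC)
x=cv2.resize(b[130:280,230:430],None,fx=2,fy=2,interpolation=cv2.INTER_CUBIC)
cv2.imwrite('pics/o1.png',np.hstack([x,y]))"
```

```text
16.2667 J [-61.6  10.2  56.4 107.9  -9.1  66.7  -7.1] P [527.6  52.3 300.3] R [-1.7998e+02  1.1000e-01  8.4870e+01] F [-0.1  0.2 -0.4] w 0.1
```

View pics/o1.png

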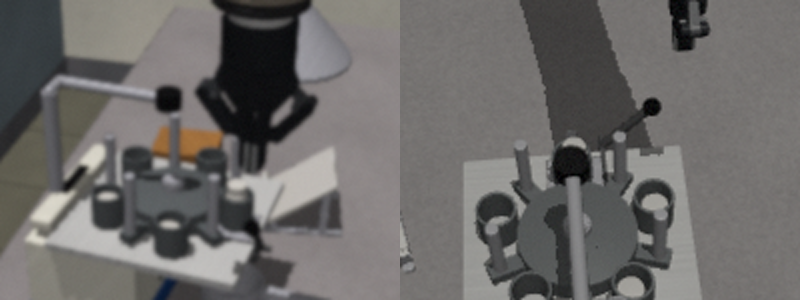

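View pics/o_wrist.png

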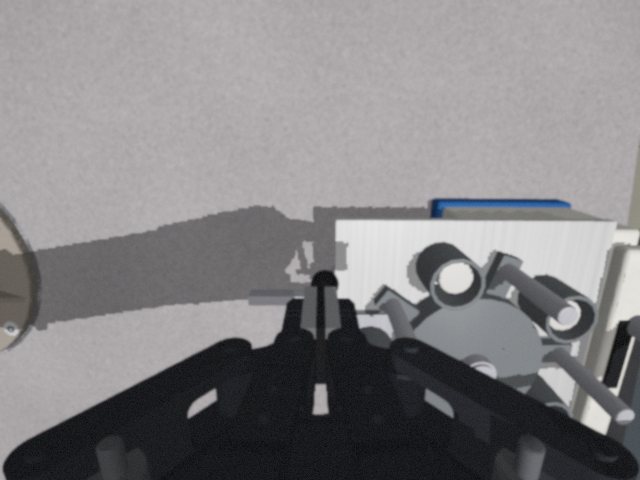

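Call:
{"op": "jog_arm", "data": {
  "plan": [
    {"dx":0,"dy":0,"dz":-15,"ax":0,"ay":0,"az":0},
    {"dx":0,"dy":0,"dz":-45,"ax":0,"ay":0,"az":0},
    {"dx":0,"dy":0,"dz":-75,"ax":0,"ay":0,"az":0},
    {"dx":0,"dy":0,"dz":-98,"ax":0,"ay":0,"az":0},
    {"dx":0,"dy":0,"dz":-105,"ax":0,"ay":0,"az":0},
    {"dx":0,"dy":0,"dz":-105,"ax":0,"ay":0,"az":0},
    {"dx":0,"dy":0,"dz":-105,"ax":0,"ay":0,"az":0}
  ]
}}

```text
time: 17.0
tool_pos: [0.5277, 0.0525, 0.1966]
tcp_rot: [180.0, 0.0, 84.8]
contact_force: [0.4, -0.5, 0.5]
width: 0.0001
```

```bash
python3 st.py; python3 -c "
from h import *
o=snap(['scene','side'],'p')
a=o['scene']['pixels'];b=o['side']['pixels']
y=cv2.resize(a[170:270,260:390],None,fx=3,fy=4,interpolation=cv2.INTER_CUBIC)
x=cv2.resize(b[180:280,300:430],None,fx=3,fy=4,interpolation=cv2.INTER_CUBIC)
cv2.imwrite('pics/p1.png',np.hstack([x,y]))"
```

```text
17.0 J [-55.5  18.4  52.4 114.8 -17.8  55.    0.6] P [527.7  52.5 196.6] R [1.7998e+02 1.0000e-02 8.4790e+01] F [ 0.4 -0.5  0.5] w 0.1
```

View pics/p1.png

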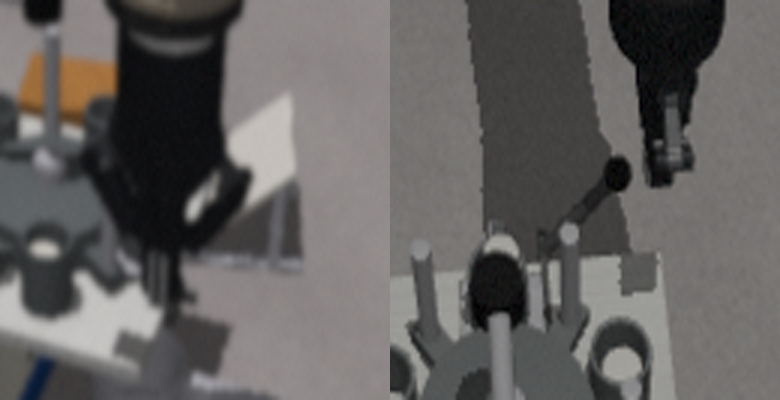

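Call:
{"op": "jog_arm", "data": {
  "plan": [
    {"dx":-0.9,"dy":-6,"dz":-0.5,"ax":0,"ay":0,"az":0},
    {"dx":-0.9,"dy":-10,"dz":0,"ax":0,"ay":0,"az":0},
    {"dx":-1.4,"dy":-15.5,"dz":4,"ax":0,"ay":0,"az":0},
    {"dx":-2.3,"dy":-24.3,"dz":9.5,"ax":0,"ay":0,"az":0},
    {"dx":-3.3,"dy":-35,"dz":14.3,"ax":0,"ay":0,"az":0},
    {"dx":-4,"dy":-42,"dz":16.6,"ax":0,"ay":0,"az":0},
    {"dx":-4.6,"dy":-49,"dz":18.2,"ax":0,"ay":0,"az":0},
    {"dx":-5.3,"dy":-56.5,"dz":19.2,"ax":0,"ay":0,"az":0},
    {"dx":-6,"dy":-63.8,"dz":19.5,"ax":0,"ay":0,"az":0}
  ]
}}

```text
time: 17.85
tool_pos: [0.521, -0.0118, 0.2154]
tcp_rot: [-180.0, -0.0, 84.8]
contact_force: [0.7, 1.7, 0.5]
width: 0.0005
```

```bash
python3 st.py; python3 -c "
from h import *
o=snap(['scene'],'q')
a=o['scene']['pixels']
y=cv2.resize(a[170:270,240:370],None,fx=6,fy=6,interpolation=cv2.INTER_CUBIC)
cv2.imwrite('pics/q1.png',y)"
```

```text
17.85 J [-51.3  15.9  54.5 114.8 -15.5  56.8   5.6] P [521.  -11.8 215.4] R [-1.7999e+02 -1.0000e-02  8.4770e+01] F [0.7 1.7 0.5] w 0.5
```

View pics/q1.png

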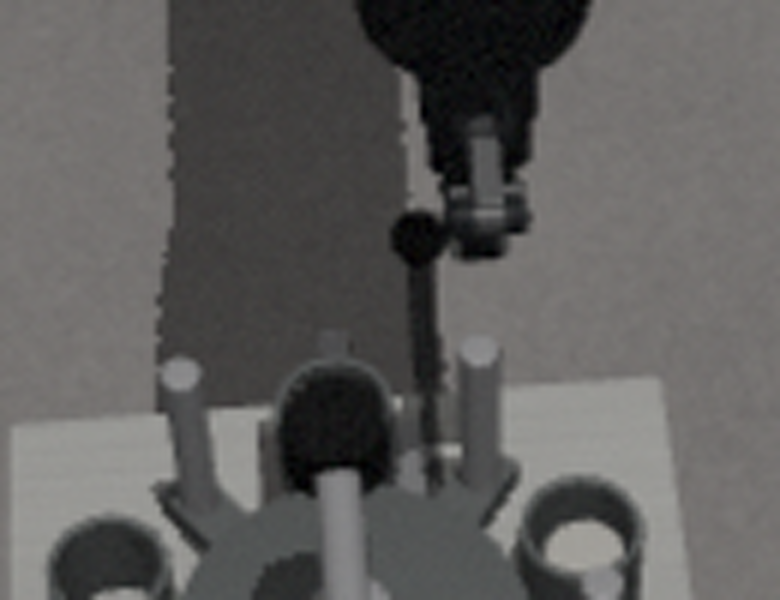

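Call:
{"op": "jog_arm", "data": {
  "plan": [
    {"dx":-0.6,"dy":-6,"dz":0.5,"ax":0,"ay":0,"az":0},
    {"dx":-1.1,"dy":-12,"dz":1,"ax":0,"ay":0,"az":0},
    {"dx":-2.2,"dy":-23.5,"dz":0.3,"ax":0,"ay":0,"az":0},
    {"dx":-3.3,"dy":-34.6,"dz":-2,"ax":0,"ay":0,"az":0},
    {"dx":-4.2,"dy":-43.8,"dz":-5.3,"ax":0,"ay":0,"az":0},
    {"dx":-4.8,"dy":-51.3,"dz":-8.9,"ax":0,"ay":0,"az":0},
    {"dx":-5.4,"dy":-57,"dz":-12.5,"ax":0,"ay":0,"az":0},
    {"dx":-5.8,"dy":-61.5,"dz":-15,"ax":0,"ay":0,"az":0},
    {"dx":-6,"dy":-63,"dz":-15.5,"ax":0,"ay":0,"az":0},
    {"dx":-6,"dy":-63,"dz":-15.5,"ax":0,"ay":0,"az":0},
    {"dx":-6,"dy":-63,"dz":-15.5,"ax":0,"ay":0,"az":0},
    {"dx":-6,"dy":-63,"dz":-15.5,"ax":0,"ay":0,"az":0}
  ]
}}

```text
time: 18.9
tool_pos: [0.5153, -0.0724, 0.1996]
tcp_rot: [-179.9, -0.1, 84.9]
contact_force: [-2.1, 14.0, 4.1]
width: -0.0001
```

```bash
python3 st.py; python3 -c "
from h import *
o=snap(['scene','side'],'r')
a=o['scene']['pixels'];b=o['side']['pixels']
y=cv2.resize(a[170:270,240:370],None,fx=3,fy=4,interpolation=cv2.INTER_CUBIC)
x=cv2.resize(b[200:300,290:420],None,fx=3,fy=4,interpolation=cv2.INTER_CUBIC)
cv2.imwrite('pics/r1.png',np.hstack([x,y]))"
```

```text
18.9 J [-43.8  17.4  54.1 115.8 -17.3  55.1  14.1] P [515.3 -72.4 199.6] R [-1.7994e+02 -1.1000e-01  8.4870e+01] F [-2.1 14.   4.1] w -0.1
```

View pics/r1.png

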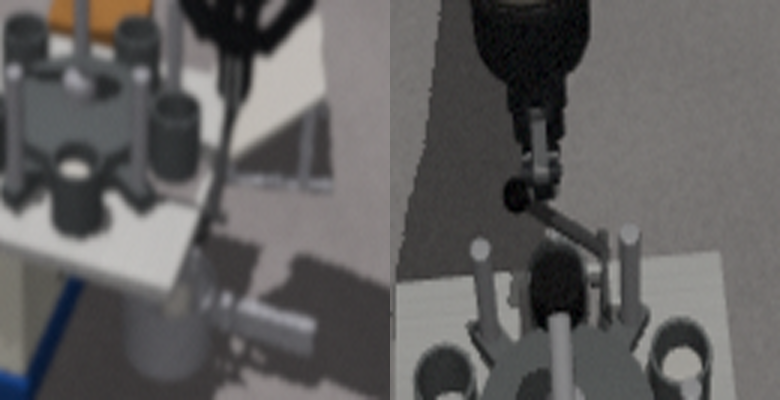

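Call:
{"op": "jog_arm", "data": {
  "plan": [
    {"dx":0.5,"dy":5,"dz":3,"ax":0,"ay":0,"az":0},
    {"dx":1.2,"dy":12,"dz":7,"ax":0,"ay":0,"az":0},
    {"dx":1.8,"dy":20,"dz":10.5,"ax":0,"ay":0,"az":0},
    {"dx":2.7,"dy":29,"dz":13.8,"ax":0,"ay":0,"az":0},
    {"dx":3.8,"dy":40,"dz":16,"ax":0,"ay":0,"az":0},
    {"dx":4.9,"dy":51,"dz":16.5,"ax":0,"ay":0,"az":0},
    {"dx":6,"dy":63,"dz":15.5,"ax":0,"ay":0,"az":0},
    {"dx":7.4,"dy":78,"dz":14,"ax":0,"ay":0,"az":0},
    {"dx":8.7,"dy":92,"dz":10,"ax":0,"ay":0,"az":0},
    {"dx":9.7,"dy":103,"dz":5,"ax":0,"ay":0,"az":0},
    {"dx":11,"dy":116,"dz":-2,"ax":0,"ay":0,"az":0},
    {"dx":12.5,"dy":132,"dz":-3,"ax":0,"ay":0,"az":0}
  ]
}}

```text
time: 20.0
tool_pos: [0.5271, 0.0586, 0.1953]
tcp_rot: [-179.9, 0.0, 84.8]
contact_force: [-0.5, -0.1, -0.0]
width: 0.0001
```

Call:
{"op": "jog_arm", "data": {
  "plan": [
    {"dx":0,"dy":8,"dz":5,"ax":0,"ay":0,"az":0},
    {"dx":0,"dy":25,"dz":30,"ax":0,"ay":0,"az":0},
    {"dx":0,"dy":50,"dz":60,"ax":0,"ay":0,"az":0},
    {"dx":-5,"dy":80,"dz":90,"ax":0,"ay":0,"az":0},
    {"dx":-10,"dy":110,"dz":120,"ax":0,"ay":0,"az":0},
    {"dx":-15,"dy":140,"dz":145,"ax":0,"ay":0,"az":0},
    {"dx":-20,"dy":165,"dz":155,"ax":0,"ay":0,"az":0},
    {"dx":-20,"dy":175,"dz":155,"ax":0,"ay":0,"az":0},
    {"dx":-20,"dy":175,"dz":155,"ax":0,"ay":0,"az":0},
    {"dx":-20,"dy":175,"dz":155,"ax":0,"ay":0,"az":0}
  ]
}}

```text
time: 20.83
tool_pos: [0.5076, 0.2326, 0.3512]
tcp_rot: [-180.0, 0.1, 84.8]
contact_force: [0.2, -0.3, -0.5]
width: -0.0001
```

```bash
python3 st.py; python3 -c "
from h import *
o=snap(['scene','side'],'s')
a=o['scene']['pixels'];b=o['side']['pixels']
y=cv2.resize(a[180:310,220:350],None,fx=3,fy=4,interpolation=cv2.INTER_CUBIC)
x=cv2.resize(b[180:310,260:390],None,fx=3,fy=4,interpolation=cv2.INTER_CUBIC)
cv2.imwrite('pics/s1.png',np.hstack([x,y]))"
```

```text
20.8333 J [-76.9  11.2  53.9 100.4  -9.4  73.2 -26. ] P [507.6 232.6 351.2] R [-1.7998e+02  7.0000e-02  8.4800e+01] F [ 0.2 -0.3 -0.5] w -0.1
```

View pics/s1.png

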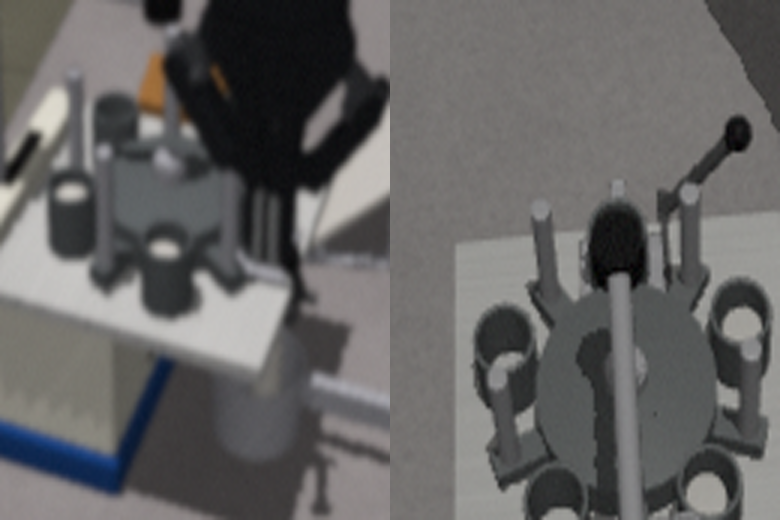

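Call:
{"op": "jog_arm", "data": {
  "plan": [
    {"dx":-5,"dy":-10,"dz":0,"ax":0,"ay":0,"az":0.08},
    {"dx":-10,"dy":-30,"dz":0,"ax":0,"ay":0,"az":0.2},
    {"dx":-16,"dy":-55,"dz":0,"ax":0,"ay":0,"az":0.32},
    {"dx":-22,"dy":-82,"dz":0,"ax":0,"ay":0,"az":0.44},
    {"dx":-28,"dy":-110,"dz":0,"ax":0,"ay":0,"az":0.56},
    {"dx":-34,"dy":-138,"dz":0,"ax":0,"ay":0,"az":0.68},
    {"dx":-40,"dy":-166,"dz":0,"ax":0,"ay":0,"az":0.8},
    {"dx":-45,"dy":-194,"dz":0,"ax":0,"ay":0,"az":0.92},
    {"dx":-50,"dy":-222,"dz":0,"ax":0,"ay":0,"az":1.04},
    {"dx":-54,"dy":-250,"dz":0,"ax":0,"ay":0,"az":1.16},
    {"dx":-58,"dy":-275,"dz":0,"ax":0,"ay":0,"az":1.28},
    {"dx":-58,"dy":-290,"dz":0,"ax":0,"ay":0,"az":1.4}
  ]
}}

```text
time: 21.93
tool_pos: [0.4485, -0.0613, 0.3508]
tcp_rot: [180.0, -0.1, 165.1]
contact_force: [0.1, -0.0, 0.2]
width: 0.0003
```

Call:
{"op": "jog_arm", "data": {
  "plan": [
    {"dx":0,"dy":0,"dz":0,"ax":0,"ay":0,"az":0.1},
    {"dx":0,"dy":0,"dz":0,"ax":0,"ay":0,"az":0.17},
    {"dx":0,"dy":0,"dz":0,"ax":0,"ay":0,"az":0.17},
    {"dx":0,"dy":0,"dz":0,"ax":0,"ay":0,"az":0.17}
  ]
}}

```text
time: 22.27
tool_pos: [0.4494, -0.0577, 0.3514]
tcp_rot: [180.0, -0.0, 174.6]
contact_force: [-0.1, 0.2, -0.1]
width: -0.0001
```

```bash
python3 st.py; python3 -c "
from h import *
o=snap(['scene','side','wrist'],'t')"
```

```text
22.2667 J [-76.3 -18.8  62.5 112.1  17.   77.4  65.7] P [449.4 -57.7 351.4] R [ 1.7995e+02 -4.0000e-02  1.7455e+02] F [-0.1  0.2 -0.1] w -0.1
```

View pics/t_wrist.png

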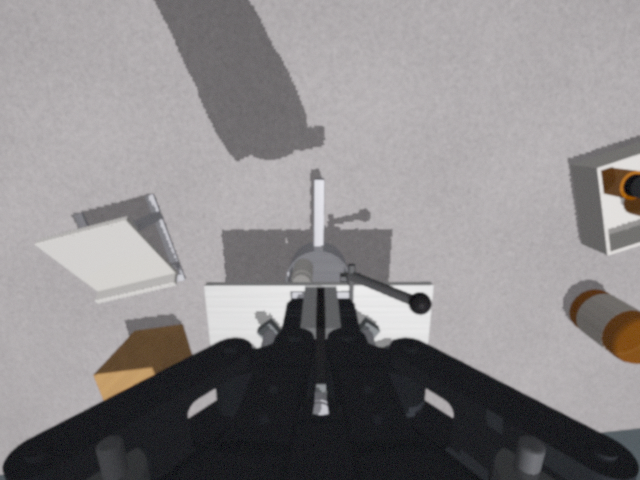

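Run:
```python
from h import *
w=load('t','wrist')
x=cv2.resize(w['pixels'][165:300,240:440],None,fx=4,fy=4,interpolation=cv2.INTER_CUBIC);cv2.imwrite('pics/t1.png',x)
a=onz(w,(319,181),.053);print('tip',a)
print('pan est',a[:2]+.133*np.array([.9956,-.0941]),'ball',onz(w,(420,303),.207),'cart top at .066',onz(w,(301,273),.066))
```

```text
tip [ 0.43386877 -0.05771098  0.053     ]
pan est [ 0.56628357 -0.07022628] ball [0.52867961 0.02245631 0.207     ] cart top at .066 [ 0.54570292 -0.09150493  0.066     ]
```

View pics/t1.png

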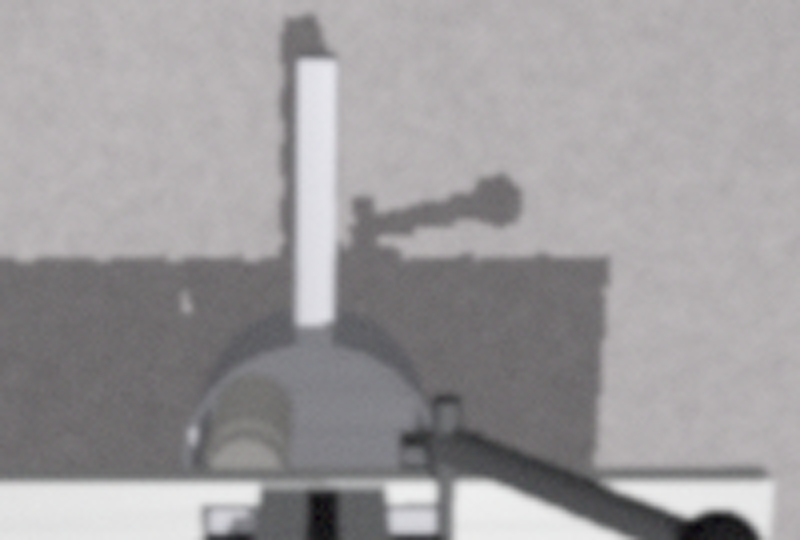

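View pics/t_scene.png

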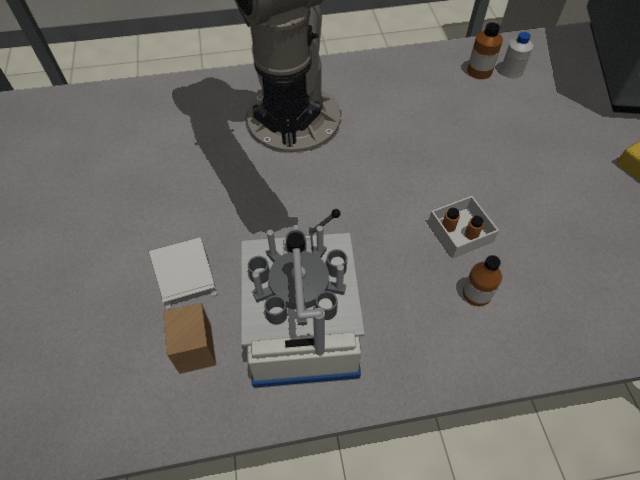

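```bash
python3 -c "
from h import *
print(manip.job_done())"; python3 st.py
```

```text
the job is handed in; nothing more can be done
None
the job is handed in; nothing more can be done
```

I finished every step and handed the job in at about 22.5 s of the 72 s allowed; the hand-in itself gives no verdict.

**What I did**
- I gripped the pan by its handle, lifted it off the rack and levelled it. I slid it in under the deck from the right and set it down under the drop hole, handle out of the front, then released it.
- I gripped the left-hand peg and turned the wheel about 142° anticlockwise.
- I pushed the gate lever along its arc to the stop (about 14 N against it), followed it back and moved clear.

**What the last checks showed**
- **Pan:** it stands upright, about 3 mm from the drop hole's axis.
- **Cartridge:** just before I opened the gate it was about 1 mm from the hole's centre. The last wrist picture shows it standing in the pan, and the fingers never went near it.
- **Gate:** the lever ball is back where it was when shut, to about 1 mm.
- **Bystanders:** the bottle and the carton look unmoved in the scene picture.
- **Blanks:** I did not measure them after the drop. They were in the wheel before it and their sleeves were not over the hole.

No check failed. One disagreed: two readings of the pan's reach from the gripper came out as 108 mm and 117 mm. Re-reading the rim more carefully gave about 110 mm, so the pan had not slipped. Wrist and side views then put the pan's position within about 3 mm of each other.

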